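Unload the heel block with tongs

ROBOT

A 6-joint arm with a two-finger parallel gripper is mounted at the origin on the work surface. World frame = base frame: x ahead of the robot, y to its left, z up, the work surface at z = 0. Lengths are in m, angles in degrees, forces in N, time in s.
With the tool pointing down it reaches from about 0.25 to 0.725 m from the base axis. Payload 9.7 kg.
Tool frame: the origin (TCP) lies on the centre line of the jaws, within the pads' length; the fingertips stand 22 mm ahead of it and the grasp point (between the pads) lies 3 mm ahead of it; z points along the fingers, y is the direction in which the jaws open and shut (so a half turn about z gives the same grasp; the last joint's range is limited). The gripper opens to 85 mm and grips with 20 to 120 N. Pads are 22 mm wide; open, the fingers measure 114 mm over their backs; the gripper's body (76 mm by 85 mm) begins 54 mm behind the grasp point. The pads swing forward as they close: fully open they stand 13 mm farther back than shut.
Start: joints at [69.328, 4.979, 10.078, 95.1, 0, 90], TCP at [0.194, 0.515, 0.253] pointing down, gripper open.
Joint ranges: [-179.16, 179.16], [-48.56, 103.87], [-65.8, 70.77], [-126.05, 130.52], [-82.76, 87.17], [-180, 180]. Speed limits (degrees/s): [127.2, 127.2, 147.25, 180, 180, 180].

INTERFACE

Orientations are given as [roll, pitch, yaw] about the fixed x, y, z axes, in that order (R = Rz(yaw) Ry(pitch) Rx(roll)).
In Python, from workcell import get_obs, camera, camera_params, job_done gives the robot as it stands.
- The arm moves only by the tool servo_tool, never from a script. Its argument "steps" is a list of rows, each an object of numbers: "x", "y", "z": the shift along the world's x, y, z in mm; "yaw": the turn about the world's z in degrees. A call has 1 to 12 rows; each row is the pose to reach, as a shift and turn from the pose measured when the call began; what a row does not reach only later rows make up. A row lasts 1/8 s, in which the tool goes at most 62.5 mm and 10.7 degrees, less where a joint would pass 70% of its speed; a pose out of reach is approached as far as the arm can. A call with a gripper value outside its range is refused whole. "grip" is the finger opening in mm, from 0 to 85.4, set as the call begins (left out, the last holds). The fingers move at their own pace and stop on an object; "grip_force" is the grip in N (left out, the last holds). Time passes only in rows, so rows that repeat a pose let the fingers close. It gives the time, the measured TCP pose, the force and the opening at its end, in the units of the state.
- get_obs(): the state, without advancing time (a new reading comes with each control period).
- camera(name): name is "side" or "top"; returns (picture, depth): 480x640x3 uint8, red, green, blue; 480x640 float32, m along the optical axis (not along the pixel's ray), 0 where there is no reading.
- camera_params(name): a dict with "intrinsics" (3x3 intrinsics, pixels), "rvec" (rotation vector, rad) and "tvec" (3), from world to camera coordinates, as OpenCV has them. Camera axes: x right, y down, z forward; pixel columns grow to the right and rows downward; lengths in m; the calibration is good to about 2 mm. A picture is of the moment at which its call begins. camera_params takes no time and is no camera call.
- job_done(): hands the job in, once; it reports no verdict.
The state is a dict: "time": time; "q": joint angles; "qd": joint speeds; "joint_efforts": joint torques, N m; "ee_pos": TCP position; "tcp_rot": TCP orientation; "wrist_force": force on the tool from outside, world axes, zero at the start; "torque": the same for the moment, N m; "opening": finger opening in m.
Only numpy, scipy, OpenCV 4.12 (cv2) and the standard library are available. Lean on these libraries where they do the work, as an engineer would, in place of code of your own. Each camera call takes 0.05 s, during which the arm holds its last target.

TASK

Using the tongs from their wooden rest, draw the heel block out from under the machine's guard and set it down flat on the light wooden board; keep the fingers themselves off the block until it is out. Lay the tongs back on their rest the way they lay, then take the block in the fingers and set it down flat on the floor of the red tray. Never let the block fall, and leave the bottle, insoles and screwdriver alone.

Things in the scene. Friction and masses are not known exactly. Their poses are not given: they have to be found in the camera images.
- machine: Fixed green bench machine. Origin on the bench below the middle of its guard's front edge, +x into the machine. Steel bed 20 mm high, x 0 to 133 mm (rollers there), y -120 to 120 mm. Guard: grid of bars, underside 108 mm above the bench, over all the bed; open front with yellow posts (12 mm thick) at y = -112 and 112 mm. Housing behind x = 150 mm: 370 mm wide, 315 mm high with its wheel.
- block: Loose heel block of brown and tan layers, about 70 g: 84 mm long (x), 26 wide (y), 34 high (z); flat sides, square end at x = -42 mm, round end at x = 42 mm. Origin: centre of its underside. It starts flat on the machine's bed under the guard, square end towards the open front, within 0.2 rad of the machine's x.
- tongs: Loose steel spring tongs, 198 mm long, 16 high, 120 g: two parallel arms along x that stay parallel when squeezed across y. Origin: underside, midway between the open arms, at the red handle pads to be gripped. Tail at x = -46 mm, rubber jaws at x = 127 to 153. Open: 54 mm over the handles, 46 between the jaws; jaw gap = handle width - 8 mm. Squeezed 5 mm, the spring holds them in the fingers.
- tongs_arm (a joint): Opening of the tongs: 0.026 m fully open, 0 squeezed to the stop. Jaw gap = value + 20 mm (0.006 on the block). Spring force about 8 N when open, 13 N at the stop. Centre of mass about 25 mm ahead of the handle pads.
- rest: Fixed wooden tongs rest: two cross bars 20 mm high, 22 thick (x), 100 wide (y) at x = -36 and x = 66 mm, joined by a low spine (20 mm wide, 6 high). Origin on the bench below the place of the tongs' handle pads; the tongs lie along its x, jaws to +x. The fingers go down between the bars, each side of the spine.
- board: Fixed light wooden board, 120 mm square, 20 mm thick. Origin: centre of its underside, on the bench.
- tray: Fixed red open tray, 200 mm (x) by 150 mm (y) outside, walls 5 mm thick and 45 mm high, floor 5 mm thick. Origin: centre of its underside, on the bench.
- bottle: Bystander: amber bottle, 60 mm across, 170 mm tall, origin under its centre.
- insoles: Bystander: stack of shoe insoles about 140 mm long (x), 60 mm wide, 24 mm high, origin at its underside.
- screwdriver: Bystander: screwdriver lying flat along its x, about 200 mm long.
Things that resemble listed ones, but are neither listed nor needed, are in the scene too. Of the things shaped like the block, the brown one is meant.

How it is judged:
By the outcome, as a careful person would: the job done as asked, in the order asked, and still so for the second after the job is handed in, with the robot touching nothing.
It also fails if it takes over 72 s, if anything falls off the work surface, if the arm or the gripper's body presses on something with over 40 N, if the wrist force passes 120 N, or if a joint passes its speed limit or range.

## Working session

There is one attempt and no reset: what is moved stays moved. The work goes in short steps, Python scripts to look and compute and a tool call to move; the robot and the scene stay as the last step left them, time stands still between calls to the robot, and variables do not carry over. Pictures are saved under pics/ and viewed, and the job is handed in when it is done.

Besides the shell and the picture viewer there is one more tool, called after "Emit:" by a JSON object that holds its "name" and its "arguments", one argument or row to a line. servo_tool: Moves the arm, as the interface text tells. Its arguments: {"type":"object","properties":{"steps":{"type":"array"},"grip":{"type":"number"},"grip_force":{"type":"number"}},"required":["steps"]}

```bash
mkdir -p pics; cat > h.py <<'E'
import numpy as np, cv2
from workcell import get_obs, camera, camera_params, job_done
def P(n):
    p=camera_params(n);K=np.array(p["intrinsics"]);R=cv2.Rodrigues(np.array(p["rvec"],float))[0];t=np.array(p["tvec"],float).ravel();return K,R,t
def ray(n,u,v,z):
    K,R,t=P(n);d=R.T@np.linalg.solve(K,[u,v,1.]);c=-R.T@t;return c+d*(z-c[2])/d[2]
def cloud(n,dep):
    K,R,t=P(n);v,u=np.mgrid[:480,:640];d=np.stack([(u-K[0,2])/K[0,0]*dep,(v-K[1,2])/K[1,1]*dep,dep],-1)
    w=(d-t)@R; w[dep<=0]=np.nan; return w
def snap(n,name):
    im,d=camera(n);cv2.imwrite(f"pics/{name}.png",im[:,:,::-1]);np.savez(f"pics/{name}.npz",im=im,d=d);return im,d
def proj(n,X):
    K,R,t=P(n);c=R@np.array(X)+t;return (K@c)[:2]/c[2]
E
python3 - <<'E'
from h import *
for n in("top","side"):
    snap(n,n+"0");K,R,t=P(n);print(n,K.round(1).tolist(),(-R.T@t).round(3),R.round(2).tolist())
o=get_obs();print(o)
E
```

```text
top [[560.1, 0.0, 319.5], [0.0, 560.1, 234.6], [0.0, 0.0, 1.0]] [ 0.237 -0.01   1.324] [[0.06, -1.0, 0.0], [-0.97, -0.06, -0.22], [0.22, 0.01, -0.98]]
side [[531.2, 0.0, 320.4], [0.0, 531.2, 236.1], [0.0, 0.0, 1.0]] [-0.047 -0.709  1.078] [[0.78, -0.63, 0.01], [-0.47, -0.59, -0.66], [0.42, 0.51, -0.75]]
{'time': 0.1, 'q': array([ 6.93285321e+01,  5.00876506e+00,  1.00380753e+01,  9.51008015e+01,
       -3.07484201e-04,  9.00004068e+01]), 'qd': array([ 0.10470632, -0.07017997,  0.0884679 , -0.0188764 ,  0.06770826,
        0.09697801]), 'joint_efforts': array([-6.89564386e-04, -5.21561372e+01,  4.65653014e+01,  1.60681136e-02,
       -4.51585606e-06,  7.67412928e-06]), 'ee_pos': array([0.19408842, 0.51441067, 0.2526379 ]), 'tcp_rot': array([-1.79928509e+02,  3.07991558e-04,  1.59328126e+02]), 'wrist_force': array([ 0.00157865, -0.00841251, -0.3176792 ]), 'torque': array([-0.02091041,  0.01305957,  0.02397587]), 'opening': 0.08535105038463421}
```

View pics/top0.png

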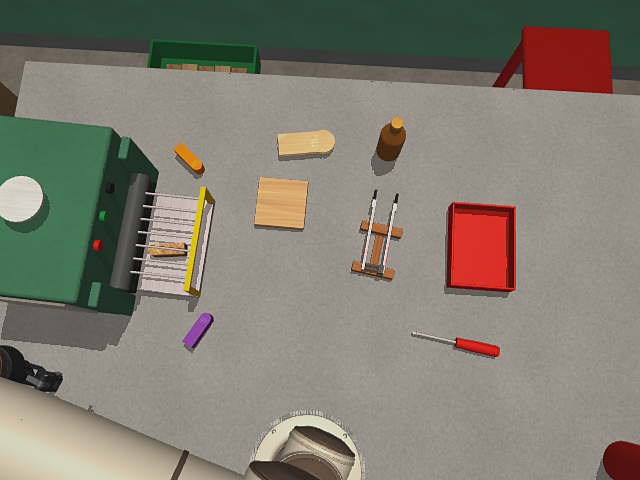

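View pics/side0.png

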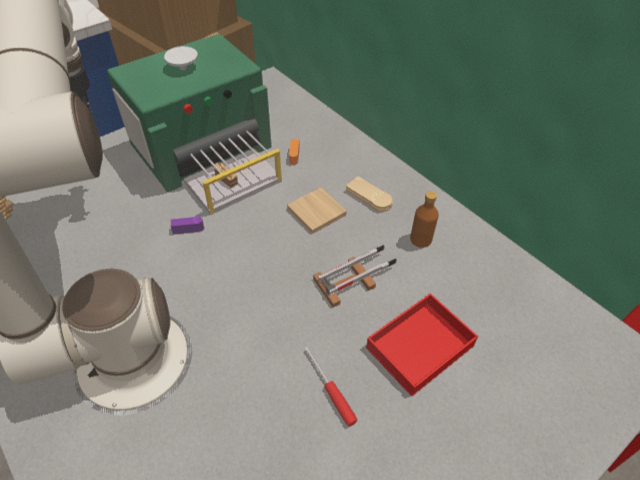

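The top view shows the machine at left with its yellow front bar at about (200,242) and the block under the guard at (168,249). The board is at (281,203), the tongs on their rest at (380,238) with jaws pointing up the picture, and the tray at (482,247). The orange and purple pieces are decoys.

```bash
python3 - <<'E'
from h import *
z=np.load("pics/top0.npz");im=z["im"]
a=cv2.resize(im[170:310,120:225],None,fx=5.5,fy=4.2,interpolation=cv2.INTER_CUBIC)
cv2.imwrite("pics/t_z1.png",cv2.resize(im[175:310,125:235],None,fx=4.4,fy=4.4,interpolation=cv2.INTER_CUBIC)[:,:,::-1])
cv2.imwrite("pics/t_z2.png",cv2.resize(im[180:290,335:425],None,fx=5,fy=5,interpolation=cv2.INTER_CUBIC)[:,:,::-1])
z=np.load("pics/side0.npz");im=z["im"]
cv2.imwrite("pics/s_z1.png",cv2.resize(im[115:220,170:295],None,fx=5,fy=5,interpolation=cv2.INTER_CUBIC)[:,:,::-1])
cv2.imwrite("pics/s_z2.png",cv2.resize(im[235:315,305:405],None,fx=6,fy=6,interpolation=cv2.INTER_CUBIC)[:,:,::-1])
E
```

```text
(no output)
```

View pics/t_z1.png

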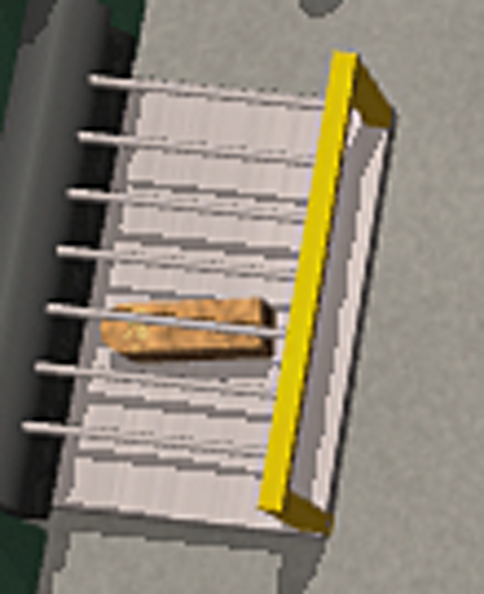

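View pics/t_z2.png

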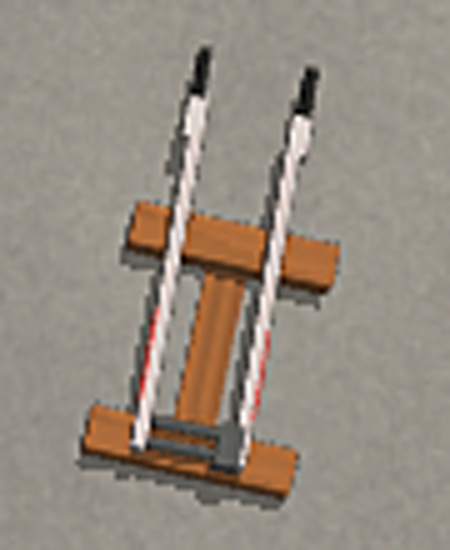

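View pics/s_z1.png

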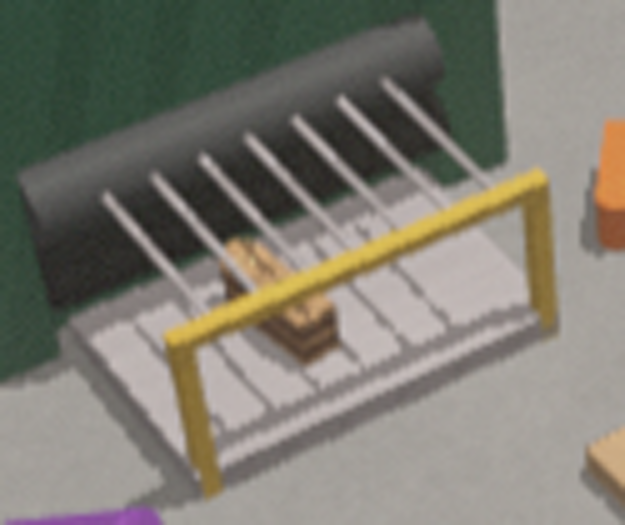

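View pics/s_z2.png

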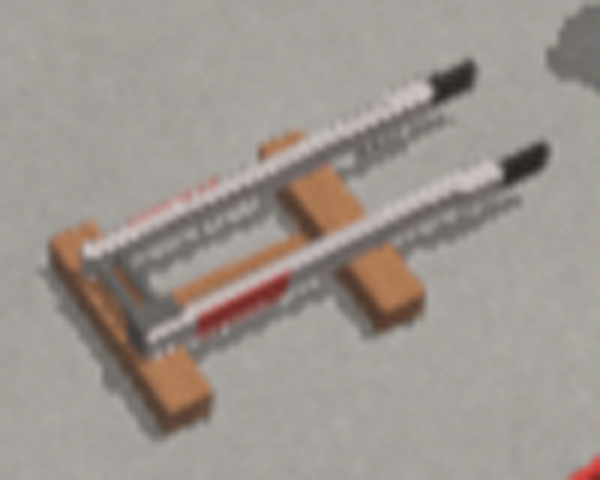

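```bash
python3 - <<'E'
from h import *
z=np.load("pics/top0.npz");im=z["im"];d=z["d"];W=cloud("top",d)
hsv=cv2.cvtColor(im,cv2.COLOR_RGB2HSV)
def rect(mask,z,n="top",name=""):
    cs,_=cv2.findContours(mask.astype(np.uint8),cv2.RETR_EXTERNAL,cv2.CHAIN_APPROX_NONE);c=max(cs,key=cv2.contourArea).reshape(-1,2)
    X=np.array([ray(n,u,v,z)[:2] for u,v in c],np.float32);r=cv2.minAreaRect(X);print(name,np.round(r[0],4),np.round(r[1],4),round(r[2],1));return c
def box(m,u0,u1,v0,v1):
    o=np.zeros_like(m);o[v0:v1,u0:u1]=m[v0:v1,u0:u1];return o
H,S,V=[hsv[:,:,i].astype(int) for i in range(3)]
print("samples board",hsv[203,281],"rest",hsv[230,395],"yellow",hsv[242,200],"bench",hsv[280,300],"tongs",hsv[220,370],"blk",hsv[249,168])
print("bench z",np.nanmedian(W[270:290,290:310,2]),"board z",np.nanmedian(W[195:210,270:290,2]))
rect(box((H<25)&(S>70),245,320,170,240),.02,name="board")
rect(box((S>150)&((H<8)|(H>172)),440,525,195,300),.045,name="tray")
m=box((H>20)&(H<32)&(S>180),180,220,180,300);c=rect(m,.115,name="yellow")
m=box((H<25)&(S>90),345,412,210,285);rect(m,.02,name="rest")
for n in ("top","side"):
    z=np.load(f"pics/{n}0.npz");print(n,"yellow depths z",)
print(np.nanpercentile(W[m,2],[5,50,95]))
W2=W[180:300,185:215];mm=((H>20)&(H<32)&(S>180))[180:300,185:215];print(np.nanpercentile(W2[mm][:,2],[2,10,50,90,98]))
q=W2[mm];q=q[q[:,2]>.105];r=cv2.minAreaRect(q[:,:2].astype(np.float32));print("yellow bar cloud",r)
# tongs via height
h=W[180:290,340:420];hm=(h[...,2]>.029)&(h[...,2]<.05);q=h[hm];print(len(q));print(cv2.minAreaRect(q[:,:2].astype(np.float32)))
E
```

```text
samples board [ 16 129 210] rest [ 12 168 172] yellow [ 12  24 137] bench [ 19  23 154] tongs [  6  22 163] blk [ 11  39 131]
bench z -9.568827247027874e-05 board z 0.02012815386267791
board [0.6044 0.102 ] [0.12   0.1234] 88.5
tray [ 0.5222 -0.374 ] [0.158  0.2055] 89.1
yellow [0.4825 0.2672] [0.0367 0.2435] 87.8
rest [ 0.5178 -0.1327] [0.0393 0.1008] 81.3
top yellow depths z
side yellow depths z
[0.00303136 0.01804591 0.02522476]
[0.0289507  0.06777199 0.11724745 0.12078304 0.1229374 ]
yellow bar cloud ((0.48636770248413086, 0.27728405594825745), (0.01418556272983551, 0.23559130728244781), 86.89899444580078)
615
((0.5482060313224792, -0.13329194486141205), (0.06664131581783295, 0.2006435990333557), 80.31556701660156)
```

```bash
python3 - <<'E'
from h import *
C=[]
for n,(u0,u1,v0,v1) in dict(top=(140,200,225,275),side=(200,250,150,200)).items():
    z=np.load(f"pics/{n}0.npz");im=z["im"];W=cloud(n,z["d"]);hsv=cv2.cvtColor(im,cv2.COLOR_RGB2HSV)
    h=W[v0:v1,u0:u1];m=(h[...,2]>.046)&(h[...,2]<.062)&(hsv[v0:v1,u0:u1,1]>60)
    q=h[m];r=cv2.minAreaRect(q[:,:2].astype(np.float32));print(n,len(q),np.median(q[:,2]),r)
    hs=hsv[v0:v1,u0:u1];mm=((hs[...,1]>70)&(hs[...,0]<20)).astype(np.uint8)
    cs,_=cv2.findContours(mm,0,1);c=np.vstack([k.reshape(-1,2) for k in cs if cv2.contourArea(k)>20])
    print(n,"colour bbox",c.min(0)+[u0,v0],c.max(0)+[u0,v0])
    C.append(q)
q=np.vstack(C);r=cv2.minAreaRect(q[:,:2].astype(np.float32));print(r)
# bed front edge & machine frame
for n in("top","side"):
    z=np.load(f"pics/{n}0.npz");W=cloud(n,z["d"]).reshape(-1,3)
    q=W[(W[:,2]>.1)&(W[:,2]<.13)&(W[:,1]>.2)&(W[:,1]<.285+.01)&(W[:,0]>.33)&(W[:,0]<.65)]
    im=z["im"].reshape(-1,3);print(n)
    hsv=cv2.cvtColor(z["im"],cv2.COLOR_RGB2HSV).reshape(-1,3)
    k=(hsv[:,0]>20)&(hsv[:,0]<32)&(hsv[:,1]>150)&(W[:,2]>.1)&(W[:,2]<.13)
    r=cv2.minAreaRect(W[k][:,:2].astype(np.float32));print("bar",r)
    k=(W[:,2]>.016)&(W[:,2]<.024)&(W[:,0]>.38)&(W[:,0]<.59)&(W[:,1]>.23)&(W[:,1]<.3)
    q=W[k];b=[ (x,q[(abs(q[:,0]-x)<.008),1].min()) for x in (.42,.46,.5,.54)];print("bed front",np.round(b,4))
    # tongs
    k=(W[:,2]>.030)&(W[:,2]<.045)&(W[:,0]>.43)&(W[:,0]<.68)&(W[:,1]>-.2)&(W[:,1]<-.06)
    q=W[k];r=cv2.minAreaRect(q[:,:2].astype(np.float32));print("tongs",len(q),r)
    # split arms
    a=np.deg2rad(r[2]); ax=np.array([np.cos(a),np.sin(a)]); ax=np.array([-ax[1],ax[0]]) if abs(ax[0])<.7 else ax
    ax*=np.sign(ax[0]); nv=np.array([-ax[1],ax[0]]);c=np.array(r[0]);s=(q[:,:2]-c)@nv;l=(q[:,:2]-c)@ax
    for sg in(1,-1):
        kk=(s*sg>.012)&(abs(l)<.09); p=np.polyfit(q[kk,0],q[kk,1],1);print(" arm",sg,np.rad2deg(np.arctan(p[0])),p[1]+p[0]*.55,s[kk].mean(),l[s*sg>.012].min(),l[s*sg>.012].max())
    print(np.histogram(s,20)[0])
    # board, rest bars
    k=(W[:,2]>.016)&(W[:,2]<.024)&(W[:,0]>.5)&(W[:,0]<.7)&(W[:,1]>.02)&(W[:,1]<.18);print("board",cv2.minAreaRect(W[k][:,:2].astype(np.float32)))
    k=(W[:,2]>.016)&(W[:,2]<.024)&(W[:,0]>.42)&(W[:,0]<.62)&(W[:,1]>-.22)&(W[:,1]<-.06);print("restbars",cv2.minAreaRect(W[k][:,:2].astype(np.float32)))
    k=(W[:,2]>.003)&(W[:,2]<.007)&(W[:,0]>.40)&(W[:,0]<.65)&(W[:,1]>-.5)&(W[:,1]<-.25);k&=(hsv[:,1]>150);print("trayfloor",cv2.minAreaRect(W[k][:,:2].astype(np.float32)))
    k=(W[:,2]>.041)&(W[:,2]<.049)&(W[:,0]>.40)&(W[:,0]<.65)&(W[:,1]>-.5)&(W[:,1]<-.25);k&=(hsv[:,1]>150);print("trayrim",cv2.minAreaRect(W[k][:,:2].astype(np.float32)))
E
```

```text
top 331 0.05390193522284514 ((0.46989887952804565, 0.3559038043022156), (0.028290655463933945, 0.08540243655443192), 5.443767547607422)
top colour bbox [148 242] [187 256]
side 129 0.05035987583963767 ((0.4390813410282135, 0.3285874128341675), (0.16601060330867767, 0.08766410499811172), 61.296295166015625)
side colour bbox [215 163] [237 187]
((0.4402620196342468, 0.3279409408569336), (0.16601060330867767, 0.09035628288984299), 61.296295166015625)
top
bar ((0.48636770248413086, 0.27728405594825745), (0.01418556272983551, 0.23559130728244781), 86.89899444580078)
bed front [[0.42   0.2745]
 [0.46   0.2727]
 [0.5    0.269 ]
 [0.54   0.2679]]
tongs 598 ((0.5467261075973511, -0.13714352250099182), (0.06036701798439026, 0.20048518478870392), 82.43192291259766)
 arm 1 -6.924742938182103 -0.11315624553581796 0.024165765255940098 -0.09873905279457955 0.09930944790489027
 arm -1 -8.850070814607799 -0.16113201554972567 -0.023118211861985254 -0.10024260537716964 0.10024257670565513
[ 16  94  97  65  13  11   9   5   4   3   4   4   5   2   4   7  25  95
 102  33]
board ((0.6066447496414185, 0.10
[... 773 characters left out ...]
209781415826 0.024571293483444005 -0.09881701511344727 0.10019812021951321
 arm -1 -8.9070527526926 -0.1647027274914997 -0.0231247986884682 -0.10032984351161436 0.10032984452360375
[19 61 75 58 22 10  9  2  1  1  1  0  0  0  2  1 36 68 63 31]
board ((0.601555585861206, 0.09910158812999725), (0.1215762123465538, 0.12252666801214218), 88.17017364501953)
restbars ((0.5305586457252502, -0.14270099997520447), (0.10102693736553192, 0.1825731247663498), 80.27855682373047)
trayfloor ((0.5213384032249451, -0.38234254717826843), (0.14640149474143982, 0.1996494084596634), 89.14334106445312)
trayrim ((0.5210515260696411, -0.38178735971450806), (0.1493735909461975, 0.20039138197898865), 89.0252685546875)
```

```bash
python3 - <<'E'
from h import *
# far/near rest bars by colour, per view; ends in px -> world z=.02
for n,b in dict(top=(345,412,210,285),side=(305,385,250,310)).items():
    z=np.load(f"pics/{n}0.npz");im=z["im"];hsv=cv2.cvtColor(im,cv2.COLOR_RGB2HSV).astype(int);W=cloud(n,z["d"])
    u0,u1,v0,v1=b;h=W[v0:v1,u0:u1];s=hsv[v0:v1,u0:u1]
    m=(s[...,0]>5)&(s[...,0]<20)&(s[...,1]>110)&(abs(h[...,2]-.02)<.0025);q=h[m][:,:2]
    a=np.deg2rad(-8);ax=np.array([np.cos(a),np.sin(a)]);l=q@ax
    hist,e=np.histogram(l,30);print(n,len(q),hist)
    mid=(l.min()+l.max())/2
    for k,nm in((l<mid-.02,"near"),(l>mid+.02,"far")):
        print(nm,cv2.minAreaRect(q[k].astype(np.float32)))
E
```

```text
top 369 [34 41 18 31 27  8  0  0  0  0  0  0  0  0  0  0  0  0  0  0  0  0  0  0
 23 37 43 40 41 26]
near ((0.4551612138748169, -0.12604662775993347), (0.09943385422229767, 0.021377934142947197), 80.21485137939453)
far ((0.5556925535202026, -0.14294660091400146), (0.09867681562900543, 0.02262081392109394), 80.3609848022461)
side 124 [13 22  9 11  4  0  0  0  0  0  0  0  0  0  0  0  0  0  0  0  0  0  0  0
  5 11 15 13 10 11]
near ((0.45065611600875854, -0.12951768934726715), (0.0966811254620552, 0.019695842638611794), 80.7921371459961)
far ((0.550804078578949, -0.14748425781726837), (0.09841419756412506, 0.020370004698634148), 80.43894958496094)
```

Emit:
{"name": "servo_tool", "arguments": {
  "steps": [
    {"y": -60,"yaw": 5},
    {"y": -120,"yaw": 10},
    {"x": 30,"y": -180,"yaw": 12.7},
    {"x": 60,"y": -240,"yaw": 12.7},
    {"x": 90,"y": -300,"yaw": 12.7},
    {"x": 120,"y": -350,"yaw": 12.7},
    {"x": 150,"y": -400,"yaw": 12.7},
    {"x": 180,"y": -450,"yaw": 12.7},
    {"x": 210,"y": -500,"yaw": 12.7},
    {"x": 240,"y": -550,"yaw": 12.7},
    {"x": 270,"y": -600,"yaw": 12.7},
    {"x": 298,"y": -645,"yaw": 12.7}
  ]
}}

```text
schema error: expected keys x, y, z, yaw
```

Emit:
{"name": "servo_tool", "arguments": {
  "steps": [
    {"x": 0,"y": -60,"z": 0,"yaw": 5},
    {"x": 0,"y": -120,"z": 0,"yaw": 10},
    {"x": 30,"y": -170,"z": 0,"yaw": 11.7},
    {"x": 60,"y": -220,"z": 0,"yaw": 11.7},
    {"x": 90,"y": -270,"z": 0,"yaw": 11.7},
    {"x": 120,"y": -320,"z": 0,"yaw": 11.7},
    {"x": 150,"y": -370,"z": 0,"yaw": 11.7},
    {"x": 180,"y": -420,"z": 0,"yaw": 11.7},
    {"x": 210,"y": -470,"z": 0,"yaw": 11.7},
    {"x": 240,"y": -530,"z": 0,"yaw": 11.7},
    {"x": 270,"y": -590,"z": 0,"yaw": 11.7},
    {"x": 296,"y": -647,"z": 0,"yaw": 11.7}
  ]
}}

```text
time: 1.6
ee_pos: [0.4867, -0.1262, 0.2524]
tcp_rot: [-179.9, -0.0, 171.0]
wrist_force: [1.1, 0.5, 0.7]
opening: 0.0854
```

```bash
python3 - <<'E'
from h import *
o=get_obs();print(o["time"],o["q"].round(1),o["ee_pos"].round(4),o["tcp_rot"].round(1))
E
```

```text
1.6 [-14.5  -1.5   3.3  94.8  -0.1  -5.5] [ 0.4867 -0.1262  0.2524] [-179.9   -0.   171. ]
```

Emit:
{"name": "servo_tool", "arguments": {
  "steps": [
    {"x": 3,"y": -6,"z": -40,"yaw": 0},
    {"x": 3,"y": -6,"z": -90,"yaw": 0},
    {"x": 3,"y": -6,"z": -140,"yaw": 0},
    {"x": 3,"y": -6,"z": -170,"yaw": 0},
    {"x": 3,"y": -6,"z": -170,"yaw": 0}
  ]
}}

```text
time: 2.22
ee_pos: [0.4881, -0.1318, 0.08]
tcp_rot: [-180.0, -0.3, 171.0]
wrist_force: [-0.8, -1.0, 0.3]
opening: 0.0854
```

```bash
python3 - <<'E'
from h import *
for n,b in dict(top=(320,440,160,300),side=(290,410,215,325)).items():
    im,d=snap(n,n+"1");u0,u1,v0,v1=b
    cv2.imwrite(f"pics/{n}1z.png",cv2.resize(im[v0:v1,u0:u1],None,fx=4,fy=4,interpolation=cv2.INTER_CUBIC)[:,:,::-1])
    print(n,proj(n,get_obs()["ee_pos"]),proj(n,get_obs()["ee_pos"]-[0,0,.015]))
E
```

```text
top [378.57740226 250.40612003] [377.88586069 251.67079723]
side [340.09409205 263.91881308] [339.8634128  267.78940001]
```

View pics/top1z.png

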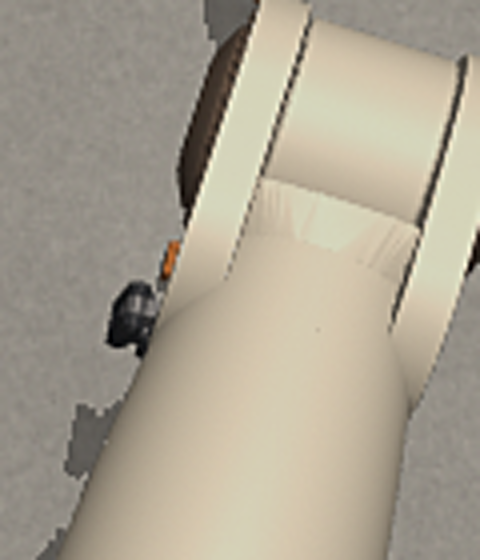

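View pics/side1z.png

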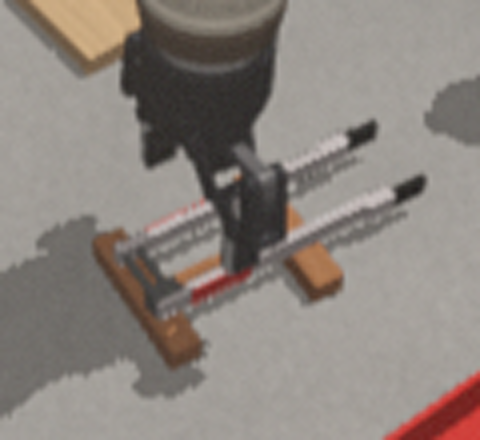

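```bash
python3 - <<'E'
from h import *
e=np.array([.4881,-.1318,.08]);j=np.array([.156,.988,0]);x=np.array([.988,-.156,0])
for off in (.0427,.057):
  for dx in(-.011,.011):
    for z in(.013-.022,-.022): print(off,dx,z,((proj("side",e-j*off+x*dx+[0,0,z])-[290,215])*4).round())
im=np.load("pics/side1.npz");W=cloud("side",im["d"])
for (u,v) in((350,278),(354,270),(358,262),(352,268)): print(u,v,W[v,u].round(4))
h=W[240:285,338:368].reshape(-1,3);k=(h[:,2]>.05)&(h[:,2]<.1);q=h[k]
l=(q-e)@x;s=(q-e)@j;f=s<-.03
print("x along",np.percentile(l[f],[2,50,98]),"s",np.percentile(s[f],[2,50,98]),"z",np.percentile(q[f,2],[1,50]))
E
```

```text
0.0427 -0.011 -0.009 [218. 267.]
0.0427 -0.011 -0.022 [217. 280.]
0.0427 0.011 -0.009 [250. 252.]
0.0427 0.011 -0.022 [249. 265.]
0.057 -0.011 -0.009 [231. 284.]
0.057 -0.011 -0.022 [230. 297.]
0.057 0.011 -0.009 [263. 269.]
0.057 0.011 -0.022 [262. 282.]
350 278 [ 0.4712 -0.1885  0.1019]
354 270 [ 0.47   -0.2     0.1446]
358 262 [ 0.4793 -0.2009  0.1666]
352 268 [ 0.4627 -0.2006  0.1582]
x along [-0.01290681 -0.00794295  0.00391049] s [-0.05853111 -0.05283648 -0.0435641 ] z [0.07271288 0.08706184]
```

Emit:
{"name": "servo_tool", "arguments": {
  "steps": [
    {"x": 4,"y": -1,"z": -25,"yaw": 0},
    {"x": 4,"y": -1,"z": -45,"yaw": 0},
    {"x": 4,"y": -1,"z": -51,"yaw": 0},
    {"x": 4,"y": -1,"z": -51,"yaw": 0}
  ]
}}

```text
time: 2.82
ee_pos: [0.4945, -0.1335, 0.0335]
tcp_rot: [-179.9, 0.1, 171.0]
wrist_force: [-0.7, 0.5, -0.1]
opening: 0.085
```

Emit:
{"name": "servo_tool", "arguments": {
  "steps": [
    {"x": 0,"y": 0,"z": 0,"yaw": 0},
    {"x": 0,"y": 0,"z": 0,"yaw": 0},
    {"x": 0,"y": 0,"z": 0,"yaw": 0},
    {"x": 0,"y": 0,"z": 0,"yaw": 0},
    {"x": 0,"y": 0,"z": 0,"yaw": 0},
    {"x": 0,"y": 0,"z": 0,"yaw": 0}
  ],
  "grip": 48,
  "grip_force": 40
}}

```text
time: 3.58
ee_pos: [0.4955, -0.1338, 0.0353]
tcp_rot: [-179.9, 0.3, 171.0]
wrist_force: [-0.2, 0.7, 8.7]
opening: 0.0481
```

Emit:
{"name": "servo_tool", "arguments": {
  "steps": [
    {"x": 0,"y": 0,"z": 10,"yaw": 0},
    {"x": 0,"y": 0,"z": 25,"yaw": 0},
    {"x": 0,"y": 0,"z": 50,"yaw": 0},
    {"x": 0,"y": 0,"z": 80,"yaw": 0},
    {"x": 0,"y": 0,"z": 100,"yaw": 0},
    {"x": 0,"y": 0,"z": 100,"yaw": 0}
  ]
}}

```text
time: 4.32
ee_pos: [0.4964, -0.134, 0.1375]
tcp_rot: [-179.9, 0.5, 171.0]
wrist_force: [1.1, 0.4, -2.1]
opening: 0.0482
```

```bash
python3 - <<'E'
from h import *
for n,b in dict(top=(320,440,140,280),side=(290,430,165,305)).items():
    im,d=snap(n,n+"2");u0,u1,v0,v1=b
    cv2.imwrite(f"pics/{n}2z.png",cv2.resize(im[v0:v1,u0:u1],None,fx=4,fy=4,interpolation=cv2.INTER_CUBIC)[:,:,::-1])
E
```

```text
(no output)
```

View pics/side2z.png

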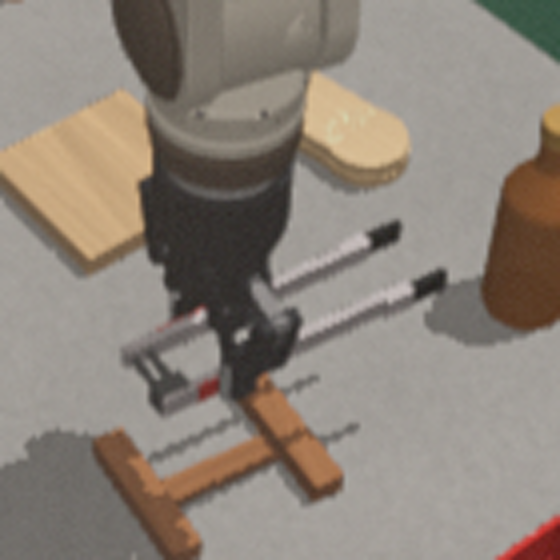

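View pics/top2z.png

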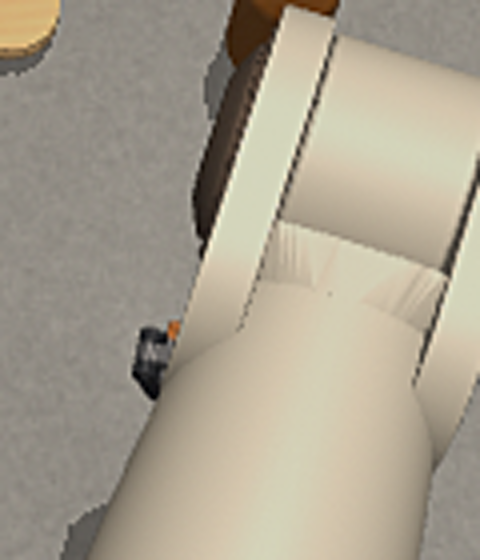

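```bash
python3 - <<'E'
from h import *
z=np.load("pics/side2.npz");W=cloud("side",z["d"]);o=get_obs();e=o["ee_pos"];print(e.round(4),o["wrist_force"].round(1),o["torque"].round(2))
a=np.deg2rad(-9);x=np.array([np.cos(a),np.sin(a),0]);j=np.array([-x[1],x[0],0])
q=W[215:275,315:405].reshape(-1,3);l=(q-e)@x;s=(q-e)@j
k=(abs(s)<.045)&(q[:,2]>.1)&(q[:,2]<.16)&(l>.05)
q=q[k];l=l[k];s=s[k]
for lo in np.arange(.05,.17,.02):
  for sg in(1,-1):
    kk=(l>lo)&(l<lo+.02)&(s*sg>0.01)
    if kk.sum()>3: print(round(lo,2),sg,kk.sum(),np.percentile(q[kk,2],[10,50,95]).round(4),np.percentile(s[kk],[5,50,95]).round(4))
print(l.max(),np.percentile(l,[98,99.5]))
E
```

```text
[ 0.4954 -0.1338  0.135 ] [-0.3 -0.3 -1.9] [0.04 0.03 0.06]
0.05 1 39 [0.1212 0.131  0.1369] [0.0151 0.0171 0.0225]
0.05 -1 45 [0.1199 0.1304 0.1364] [-0.026  -0.0232 -0.0187]
0.07 1 44 [0.1204 0.1296 0.1359] [0.0159 0.0181 0.0233]
0.07 -1 45 [0.1207 0.1305 0.1374] [-0.0255 -0.0231 -0.0182]
0.09 1 46 [0.1203 0.1301 0.1357] [0.0169 0.0194 0.0255]
0.09 -1 52 [0.1221 0.1297 0.135 ] [-0.0276 -0.0231 -0.0178]
0.11 1 44 [0.1189 0.1307 0.1357] [0.0178 0.0207 0.0268]
0.11 -1 44 [0.1196 0.1305 0.1356] [-0.0267 -0.0241 -0.0162]
0.13 1 36 [0.1217 0.1297 0.1346] [0.0185 0.0219 0.026 ]
0.13 -1 38 [0.1206 0.1283 0.1361] [-0.0266 -0.0235 -0.0201]
0.14959744963424737 [0.14667272 0.149061  ]
```

Emit:
{"name": "servo_tool", "arguments": {
  "steps": [
    {"x": 0,"y": 20,"z": 0,"yaw": 8},
    {"x": 0,"y": 40,"z": 0,"yaw": 17},
    {"x": 0,"y": 60,"z": 0,"yaw": 26},
    {"x": 0,"y": 80,"z": 0,"yaw": 35},
    {"x": 0,"y": 100,"z": 0,"yaw": 45},
    {"x": 0,"y": 120,"z": 0,"yaw": 55},
    {"x": 0,"y": 140,"z": 0,"yaw": 65},
    {"x": 0,"y": 160,"z": 0,"yaw": 75},
    {"x": 0,"y": 180,"z": 0,"yaw": 85},
    {"x": 0,"y": 200,"z": 0,"yaw": 95},
    {"x": 0,"y": 209,"z": 0,"yaw": 104.4},
    {"x": 0,"y": 209,"z": 0,"yaw": 104.4}
  ]
}}

```text
time: 5.92
ee_pos: [0.4948, 0.0756, 0.1339]
tcp_rot: [180.0, 0.2, -84.6]
wrist_force: [-0.5, 0.3, -0.7]
opening: 0.048
```

```bash
python3 - <<'E'
from h import *
o=get_obs();print(o["ee_pos"],o["tcp_rot"],o["q"].round(0))
E
```

```text
[0.4948426  0.07562576 0.13393374] [179.99580117   0.24221802 -84.58427045] [  9.  -2. -11.  82.   0. -87.]
```

Now descend to jaw height and look at the alignment.

Emit:
{"name": "servo_tool", "arguments": {
  "steps": [
    {"x": 1,"y": -1,"z": -30,"yaw": 0},
    {"x": 1,"y": -1,"z": -60,"yaw": 0},
    {"x": 1,"y": -1,"z": -80,"yaw": 0},
    {"x": 1,"y": -1,"z": -89,"yaw": 0},
    {"x": 1,"y": -1,"z": -89,"yaw": 0},
    {"x": 1,"y": -1,"z": -89,"yaw": 0}
  ]
}}

```text
time: 6.68
ee_pos: [0.4963, 0.0745, 0.0457]
tcp_rot: [-179.9, 0.2, -84.6]
wrist_force: [0.5, -0.4, -1.2]
opening: 0.0484
```

```bash
python3 - <<'E'
from h import *
for n,b in dict(top=(130,330,170,320),side=(180,320,120,260)).items():
    im,d=snap(n,n+"3");u0,u1,v0,v1=b
    cv2.imwrite(f"pics/{n}3z.png",cv2.resize(im[v0:v1,u0:u1],None,fx=4,fy=4,interpolation=cv2.INTER_CUBIC)[:,:,::-1])
print(get_obs()["ee_pos"])
E
```

```text
[0.49633529 0.07462668 0.04579697]
```

View pics/side3z.png

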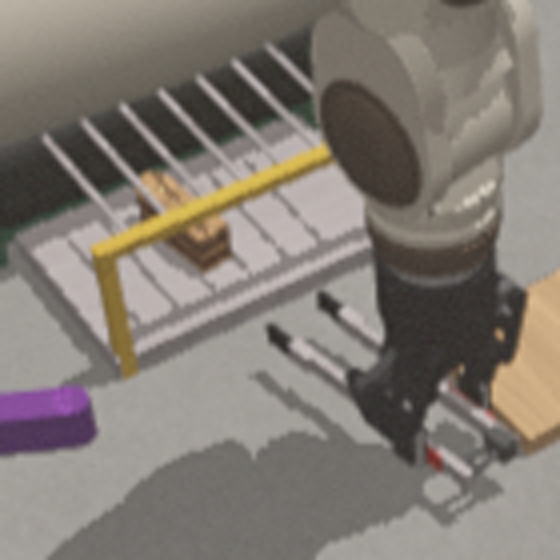

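View pics/top3z.png

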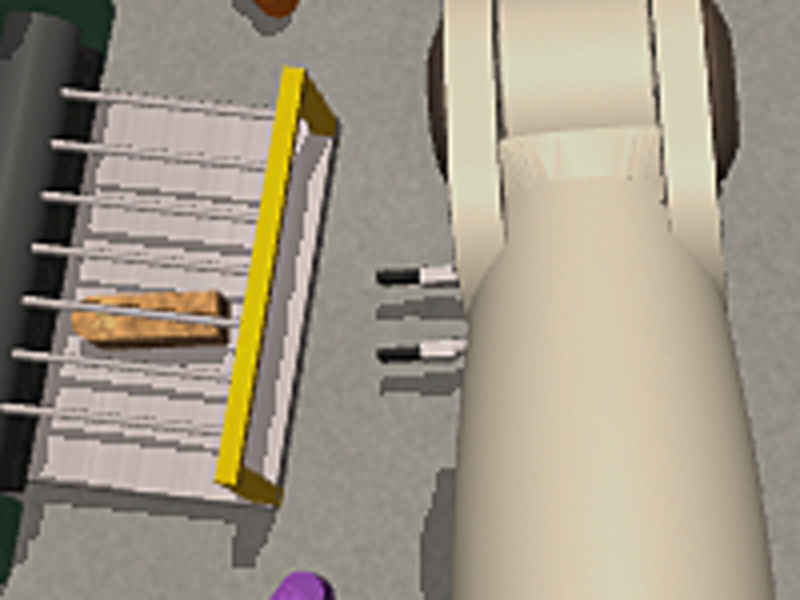

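```bash
python3 - <<'E'
from h import *
z=np.load("pics/top3.npz");W=cloud("top",z["d"]);hsv=cv2.cvtColor(z["im"],cv2.COLOR_RGB2HSV)
h=W[225:275,140:200];q=h[(h[...,2]>.05)&(h[...,2]<.06)&(hsv[225:275,140:200,1]>60)]
r=cv2.minAreaRect(q[:,:2].astype(np.float32));print("block",r)
bp=cv2.boxPoints(r);print(bp.round(4))
# jaws
h=W[230:270,220:248].reshape(-1,3);q=h[(h[:,2]>.034)&(h[:,2]<.055)]
m=np.median(q[:,0]);
for nm,k in(("hi",q[:,0]>m),("lo",q[:,0]<m)):
    p=q[k];r2=cv2.minAreaRect(p[:,:2].astype(np.float32));f=np.polyfit(p[:,1],p[:,0],1);print(nm,r2,"tip y",p[:,1].max(),"heading",90-np.rad2deg(np.arctan(f[0])),"x at .21",np.polyval(f,.21))
E
```

```text
block ((0.46948325634002686, 0.35602444410324097), (0.026670493185520172, 0.0828225389122963), 5.2761921882629395)
[[0.4524 0.396 ]
 [0.46   0.3136]
 [0.4866 0.316 ]
 [0.479  0.3985]]
hi ((0.4973614513874054, 0.19128040969371796), (0.06387600302696228, 0.031033331528306007), 56.33887481689453) tip y 0.2262980766816474 heading 89.80426974915704 x at .21 0.5040008202420976
lo ((0.4606591463088989, 0.19622263312339783), (0.010329852811992168, 0.051604632288217545), 4.774599552154541) tip y 0.2218382551803983 heading 98.4793107116126 x at .21 0.45777823079893515
```

Emit:
{"name": "servo_tool", "arguments": {
  "steps": [
    {"x": -2,"y": 20,"z": -1,"yaw": 0},
    {"x": -4,"y": 40,"z": -1,"yaw": 0},
    {"x": -6,"y": 60,"z": -1,"yaw": 0},
    {"x": -7,"y": 75,"z": -1,"yaw": 0},
    {"x": -7,"y": 75,"z": -1,"yaw": 0}
  ]
}}

```text
time: 7.4
ee_pos: [0.4894, 0.1504, 0.0451]
tcp_rot: [-179.9, 0.2, -84.5]
wrist_force: [-0.7, -0.2, -0.5]
opening: 0.048
```

```bash
python3 - <<'E'
from h import *
for n,b in dict(top=(130,280,190,300),side=(180,320,120,260)).items():
    im,d=snap(n,n+"4");u0,u1,v0,v1=b
    cv2.imwrite(f"pics/{n}4z.png",cv2.resize(im[v0:v1,u0:u1],None,fx=4,fy=4,interpolation=cv2.INTER_CUBIC)[:,:,::-1])
print(get_obs()["ee_pos"])
E
```

```text
[0.48943776 0.14942691 0.04491759]
```

View pics/side4z.png

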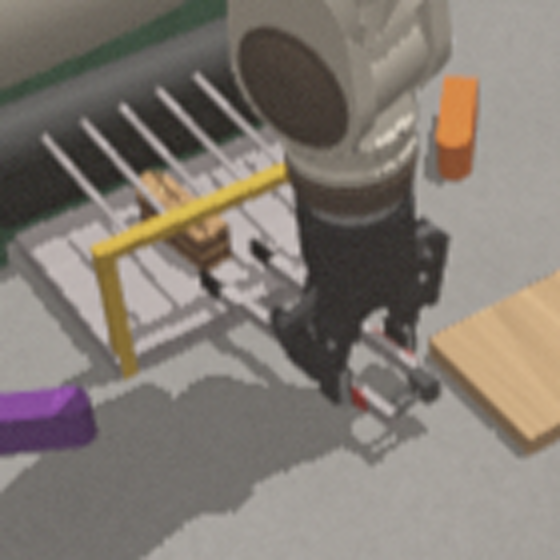

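View pics/top4z.png

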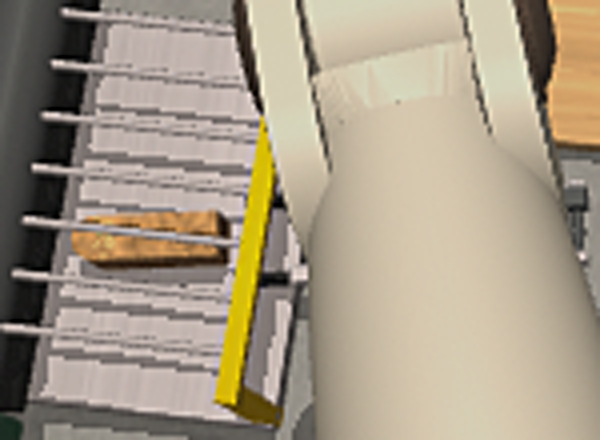

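Emit:
{"name": "servo_tool", "arguments": {
  "steps": [
    {"x": -1,"y": 13,"z": 0,"yaw": 0},
    {"x": -2,"y": 26,"z": 0,"yaw": 0},
    {"x": -4,"y": 39,"z": 0,"yaw": 0},
    {"x": -4,"y": 39,"z": 0,"yaw": 0},
    {"x": -4,"y": 39,"z": 0,"yaw": 0}
  ]
}}

```text
time: 8.12
ee_pos: [0.4853, 0.1885, 0.0448]
tcp_rot: [-179.9, 0.2, -84.6]
wrist_force: [0.8, -0.7, -1.9]
opening: 0.0478
```

```bash
python3 - <<'E'
from h import *
for n,b in dict(top=(130,280,190,300),side=(180,320,120,260)).items():
    im,d=snap(n,n+"5");u0,u1,v0,v1=b
    cv2.imwrite(f"pics/{n}5z.png",cv2.resize(im[v0:v1,u0:u1],None,fx=4,fy=4,interpolation=cv2.INTER_CUBIC)[:,:,::-1])
print(get_obs()["ee_pos"])
E
```

```text
[0.48544059 0.18820828 0.04487703]
```

View pics/side5z.png

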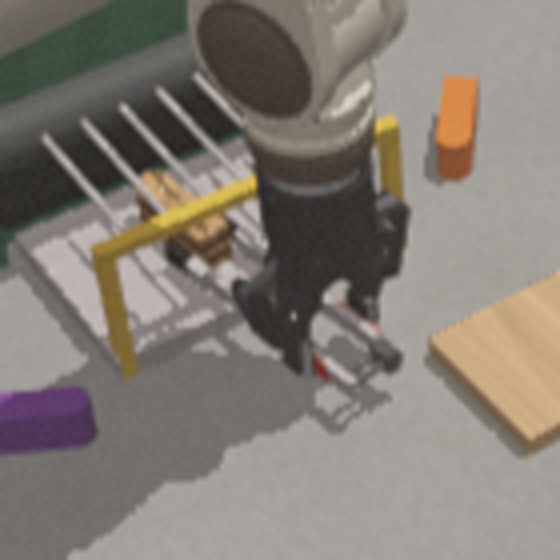

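View pics/top5z.png

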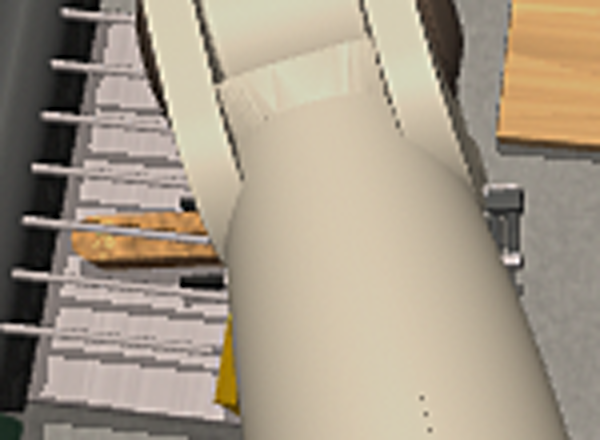

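Emit:
{"name": "servo_tool", "arguments": {
  "steps": [
    {"x": 0,"y": 0,"z": 0,"yaw": 0},
    {"x": 0,"y": 0,"z": 0,"yaw": 0},
    {"x": 0,"y": 0,"z": 0,"yaw": 0},
    {"x": 0,"y": 0,"z": 0,"yaw": 0},
    {"x": 0,"y": 0,"z": 0,"yaw": 0}
  ],
  "grip": 28,
  "grip_force": 60
}}

```text
time: 8.85
ee_pos: [0.4855, 0.1882, 0.0449]
tcp_rot: [-179.9, 0.2, -84.6]
wrist_force: [0.3, 0.4, -0.2]
opening: 0.0306
```

```bash
python3 - <<'E'
from h import *
for n,b in dict(top=(130,280,190,300),side=(180,320,120,260)).items():
    im,d=snap(n,n+"6");u0,u1,v0,v1=b
    cv2.imwrite(f"pics/{n}6z.png",cv2.resize(im[v0:v1,u0:u1],None,fx=4,fy=4,interpolation=cv2.INTER_CUBIC)[:,:,::-1])
o=get_obs();print(o["ee_pos"],o["opening"])
E
```

```text
[0.48541794 0.18817293 0.04487502] 0.030597638509802443
```

View pics/top6z.png

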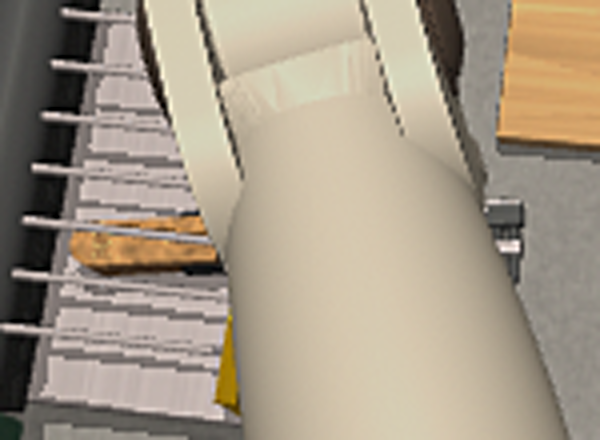

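View pics/side6z.png

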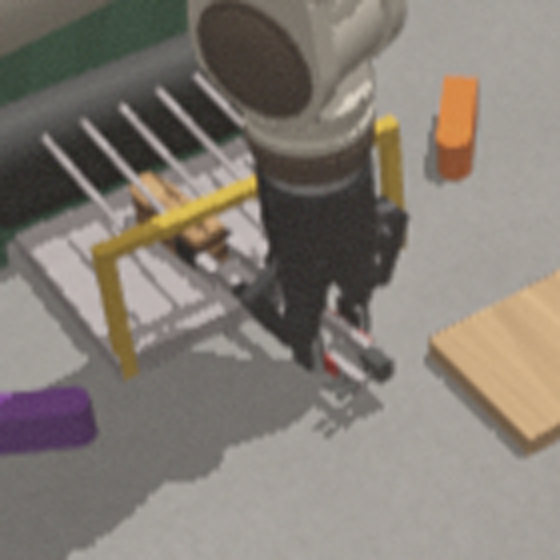

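Emit:
{"name": "servo_tool", "arguments": {
  "steps": [
    {"x": 0,"y": 0,"z": 4,"yaw": 0},
    {"x": 0,"y": 0,"z": 8,"yaw": 0},
    {"x": 0,"y": 0,"z": 14,"yaw": 0},
    {"x": 0,"y": 0,"z": 14,"yaw": 0},
    {"x": 0,"y": 0,"z": 14,"yaw": 0}
  ]
}}

```text
time: 9.57
ee_pos: [0.4854, 0.1882, 0.0589]
tcp_rot: [-179.9, 0.2, -84.6]
wrist_force: [0.0, -0.0, -2.5]
opening: 0.0304
```

```bash
python3 - <<'E'
from h import *
for n,b in dict(top=(130,280,190,300),side=(180,320,120,260)).items():
    im,d=snap(n,n+"7");u0,u1,v0,v1=b
    cv2.imwrite(f"pics/{n}7z.png",cv2.resize(im[v0:v1,u0:u1],None,fx=4,fy=4,interpolation=cv2.INTER_CUBIC)[:,:,::-1])
    W=cloud(n,d)
    if n=="top":
        h=W[225:275,140:190];hs=cv2.cvtColor(im,cv2.COLOR_RGB2HSV)[225:275,140:190];q=h[(h[...,2]>.045)&(h[...,2]<.085)&(hs[...,1]>60)]
        for lo in np.arange(.31,.4,.015):
            k=(q[:,1]>lo)&(q[:,1]<lo+.015);print(round(lo,3),k.sum(),np.percentile(q[k,2],[25,50,75]).round(4) if k.sum()>3 else "")
o=get_obs();print(o["ee_pos"],o["opening"],o["wrist_force"].round(1))
E
```

```text
0.31 23 [0.0638 0.0658 0.0681]
0.325 78 [0.0628 0.0652 0.0672]
0.34 68 [0.0638 0.066  0.0676]
0.355 69 [0.0628 0.0651 0.0671]
0.37 69 [0.0623 0.0655 0.0669]
0.385 48 [0.064  0.0661 0.067 ]
0.4 4 [0.0614 0.0628 0.067 ]
[0.48532492 0.18815385 0.05870479] 0.030396926570778648 [ 0.4  0.1 -2.4]
```

View pics/side7z.png

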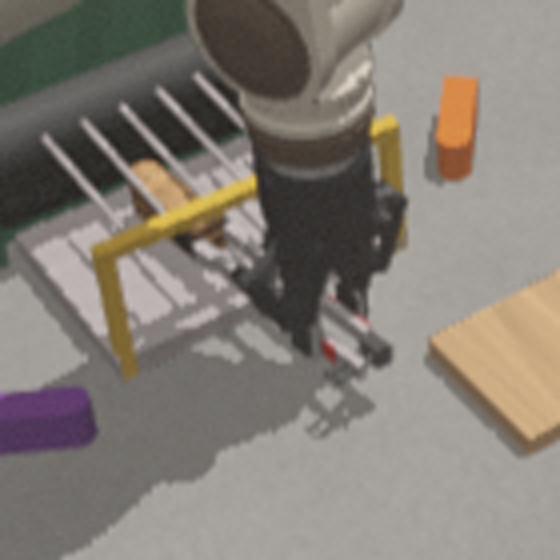

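View pics/top7z.png

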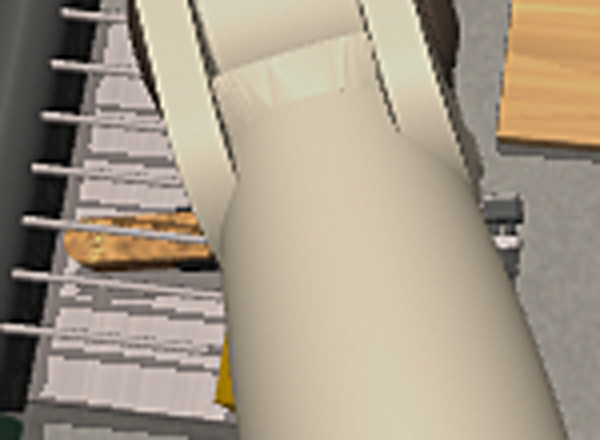

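Emit:
{"name": "servo_tool", "arguments": {
  "steps": [
    {"x": 1,"y": -8,"z": 0,"yaw": 0},
    {"x": 2,"y": -22,"z": 0,"yaw": 0},
    {"x": 3,"y": -38,"z": 0,"yaw": 0},
    {"x": 5,"y": -55,"z": 0,"yaw": 0},
    {"x": 6,"y": -72,"z": 0,"yaw": 0},
    {"x": 7,"y": -89,"z": 0,"yaw": 0},
    {"x": 9,"y": -106,"z": 0,"yaw": 0},
    {"x": 10,"y": -123,"z": 0,"yaw": 0},
    {"x": 12,"y": -140,"z": 0,"yaw": 0},
    {"x": 13,"y": -155,"z": 0,"yaw": 0},
    {"x": 14,"y": -165,"z": 0,"yaw": 0},
    {"x": 14,"y": -170,"z": 0,"yaw": 0}
  ]
}}

```text
time: 11.18
ee_pos: [0.4994, 0.0176, 0.0587]
tcp_rot: [-179.9, 0.2, -84.6]
wrist_force: [0.0, 0.9, -2.7]
opening: 0.0308
```

Emit:
{"name": "servo_tool", "arguments": {
  "steps": [
    {"x": 4,"y": -10,"z": 6,"yaw": 0},
    {"x": 10,"y": -22,"z": 14,"yaw": 0},
    {"x": 20,"y": -36,"z": 20,"yaw": 0},
    {"x": 34,"y": -48,"z": 22,"yaw": 0},
    {"x": 50,"y": -58,"z": 22,"yaw": 0},
    {"x": 66,"y": -66,"z": 22,"yaw": 0},
    {"x": 82,"y": -72,"z": 22,"yaw": 0},
    {"x": 98,"y": -76,"z": 22,"yaw": 0},
    {"x": 110,"y": -80,"z": 22,"yaw": 0},
    {"x": 118,"y": -82,"z": 22,"yaw": 0},
    {"x": 122,"y": -83,"z": 22,"yaw": 0},
    {"x": 122,"y": -83,"z": 22,"yaw": 0}
  ]
}}

```text
time: 12.68
ee_pos: [0.6214, -0.0654, 0.0807]
tcp_rot: [-180.0, 0.2, -84.6]
wrist_force: [-0.1, 1.1, -2.0]
opening: 0.0307
```

```bash
python3 - <<'E'
from h import *
for n,b in dict(top=(220,370,140,280),side=(240,400,140,280)).items():
    im,d=snap(n,n+"8");u0,u1,v0,v1=b
    cv2.imwrite(f"pics/{n}8z.png",cv2.resize(im[v0:v1,u0:u1],None,fx=4,fy=4,interpolation=cv2.INTER_CUBIC)[:,:,::-1])
o=get_obs();print(o["ee_pos"],o["opening"],o["wrist_force"].round(1))
E
```

```text
[ 0.62113592 -0.06528651  0.08075385] 0.030571999015031163 [ 0.5  0.7 -2.4]
```

View pics/side8z.png

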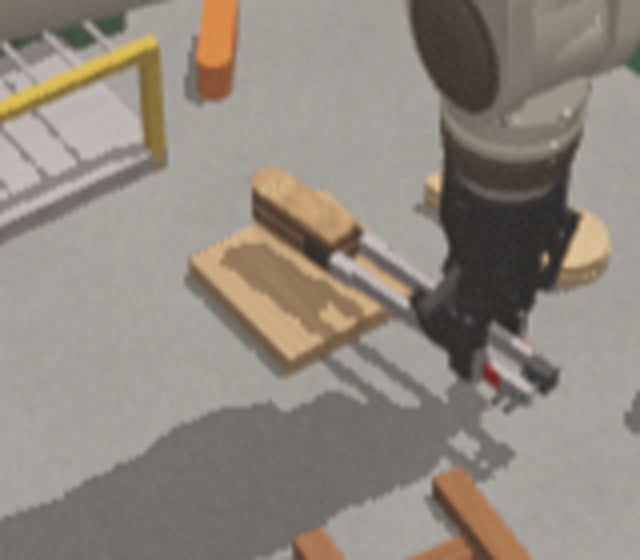

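View pics/top8z.png

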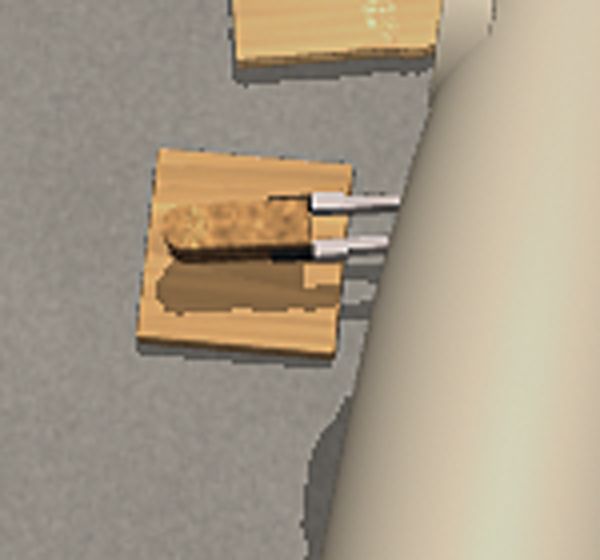

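```bash
python3 - <<'E'
from h import *
z=np.load("pics/top8.npz");W=cloud("top",z["d"]);h=W[180:215,255:300].reshape(-1,3);q=h[(h[:,2]>.075)&(h[:,2]<.105)]
r=cv2.minAreaRect(q[:,:2].astype(np.float32));print(r)
A=np.c_[q[:,0]-r[0][0],q[:,1]-r[0][1],np.ones(len(q))];k=np.abs(q[:,2]-np.median(q[:,2]))<.006
p=np.linalg.lstsq(A[k],q[k,2],rcond=None)[0];print("slopes deg",np.rad2deg(p[:2]),"z",p[2])
E
```

```text
((0.6045006513595581, 0.10102114081382751), (0.039486274123191833, 0.08963903039693832), 3.9744937419891357)
slopes deg [ 2.54837892 -0.18540813] z 0.08782313522006853
```

Emit:
{"name": "servo_tool", "arguments": {
  "steps": [
    {"x": 1,"y": 0,"z": -8,"yaw": 0},
    {"x": 1,"y": 0,"z": -18,"yaw": 0},
    {"x": 1,"y": 0,"z": -25,"yaw": 0},
    {"x": 1,"y": 0,"z": -29,"yaw": 0},
    {"x": 1,"y": 0,"z": -31,"yaw": 0},
    {"x": 1,"y": 0,"z": -32,"yaw": 0},
    {"x": 1,"y": 0,"z": -32.5,"yaw": 0},
    {"x": 1,"y": 0,"z": -32.5,"yaw": 0}
  ]
}}

```text
time: 13.78
ee_pos: [0.6222, -0.0653, 0.0484]
tcp_rot: [-179.9, 0.2, -84.6]
wrist_force: [0.9, 0.9, -2.5]
opening: 0.0304
```

Emit:
{"name": "servo_tool", "arguments": {
  "steps": [
    {"x": 0,"y": 0,"z": -0.5,"yaw": 0},
    {"x": 0,"y": 0,"z": -1,"yaw": 0},
    {"x": 0,"y": 0,"z": -1,"yaw": 0}
  ]
}}

```text
time: 14.15
ee_pos: [0.6222, -0.0653, 0.0474]
tcp_rot: [-179.9, 0.2, -84.6]
wrist_force: [0.6, -0.3, -1.9]
opening: 0.0305
```

```bash
python3 - <<'E'
from h import *
for n,b in dict(top=(220,370,140,280),side=(240,400,140,280)).items():
    im,d=snap(n,n+"9");u0,u1,v0,v1=b
    cv2.imwrite(f"pics/{n}9z.png",cv2.resize(im[v0:v1,u0:u1],None,fx=4,fy=4,interpolation=cv2.INTER_CUBIC)[:,:,::-1])
    if n=="top":
        W=cloud(n,d);h=W[180:215,255:300].reshape(-1,3);q=h[(h[:,2]>.048)&(h[:,2]<.07)];print(np.percentile(q[:,2],[20,50,80]))
o=get_obs();print(o["ee_pos"],o["opening"],o["wrist_force"].round(1))
E
```

```text
[0.05246816 0.05489221 0.05685042]
[ 0.62222081 -0.06530549  0.04741747] 0.030825269193569465 [ 0.2  0.4 -2.6]
```

View pics/side9z.png

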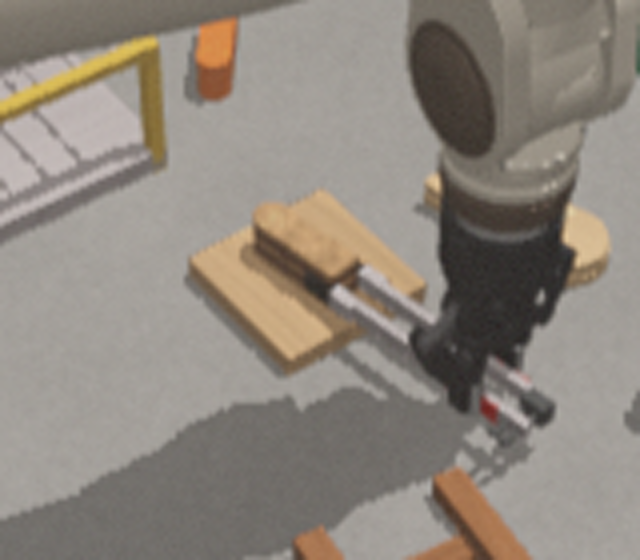

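Block top reads 0.055, about 1 mm above resting; lower further until the wrist force changes.

Emit:
{"name": "servo_tool", "arguments": {
  "steps": [
    {"x": 0,"y": 0,"z": -0.6,"yaw": 0},
    {"x": 0,"y": 0,"z": -1.2,"yaw": 0},
    {"x": 0,"y": 0,"z": -1.2,"yaw": 0},
    {"x": 0,"y": 0,"z": -1.2,"yaw": 0}
  ]
}}

```text
time: 14.75
ee_pos: [0.6222, -0.0653, 0.0463]
tcp_rot: [-179.9, 0.2, -84.6]
wrist_force: [1.0, -0.8, -1.8]
opening: 0.0304
```

Emit:
{"name": "servo_tool", "arguments": {
  "steps": [
    {"x": 0,"y": 0,"z": -0.6,"yaw": 0},
    {"x": 0,"y": 0,"z": -1.2,"yaw": 0},
    {"x": 0,"y": 0,"z": -1.2,"yaw": 0},
    {"x": 0,"y": 0,"z": -1.2,"yaw": 0}
  ]
}}

```text
time: 15.25
ee_pos: [0.6223, -0.0653, 0.0451]
tcp_rot: [-179.9, 0.2, -84.6]
wrist_force: [-0.6, 0.3, -0.4]
opening: 0.0304
```

```bash
python3 - <<'E'
from h import *
im,d=snap("top","top10")
W=cloud("top",d);h=W[180:215,255:297].reshape(-1,3);q=h[(h[:,2]>.048)&(h[:,2]<.07)];print(np.percentile(q[:,2],[20,50,80]))
o=get_obs();print(o["ee_pos"],o["opening"],o["wrist_force"].round(1))
E
```

```text
[0.05154955 0.05418803 0.05653062]
[ 0.6222714  -0.06535513  0.04514366] 0.03077124009578957 [-0.5 -0.5 -0.3]
```

Emit:
{"name": "servo_tool", "arguments": {
  "steps": [
    {"x": 0,"y": 0,"z": 0,"yaw": 0},
    {"x": 0,"y": 0,"z": 0,"yaw": 0},
    {"x": 0,"y": 0,"z": 0,"yaw": 0},
    {"x": 0,"y": 0,"z": 0,"yaw": 0}
  ],
  "grip": 47
}}

```text
time: 15.8
ee_pos: [0.6223, -0.0653, 0.0451]
tcp_rot: [-179.9, 0.2, -84.6]
wrist_force: [-0.0, -0.2, -0.8]
opening: 0.0472
```

```bash
python3 - <<'E'
from h import *
for n,b in dict(top=(220,370,140,280),side=(240,400,140,280)).items():
    im,d=snap(n,n+"11");u0,u1,v0,v1=b
    cv2.imwrite(f"pics/{n}11z.png",cv2.resize(im[v0:v1,u0:u1],None,fx=4,fy=4,interpolation=cv2.INTER_CUBIC)[:,:,::-1])
o=get_obs();print(o["ee_pos"],o["opening"],o["wrist_force"].round(1))
E
```

```text
[ 0.62227121 -0.06531888  0.04511907] 0.046774554772208446 [ 0.5  0.1 -1.2]
```

View pics/side11z.png

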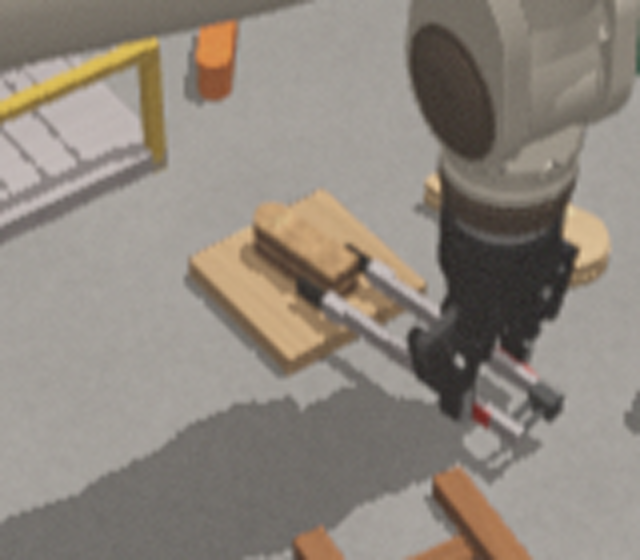

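View pics/top11z.png

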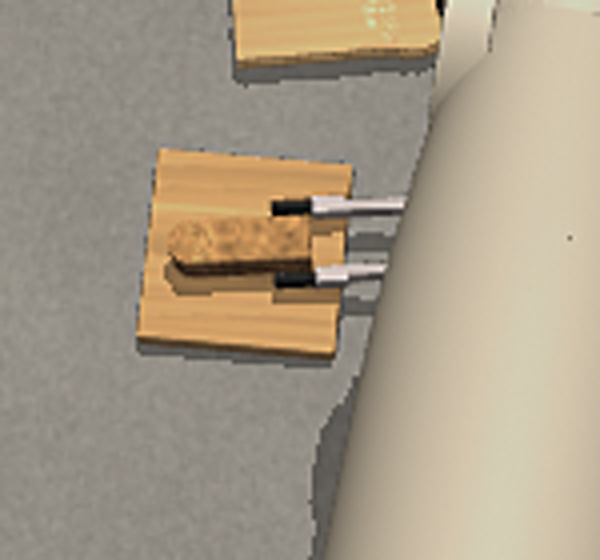

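Emit:
{"name": "servo_tool", "arguments": {
  "steps": [
    {"x": 1,"y": -8,"z": 0,"yaw": 0},
    {"x": 2,"y": -20,"z": 0,"yaw": 0},
    {"x": 3,"y": -32,"z": 0,"yaw": 0},
    {"x": 4,"y": -44,"z": 0,"yaw": 0},
    {"x": 4,"y": -50,"z": 15,"yaw": 0},
    {"x": 0,"y": -50,"z": 45,"yaw": 0},
    {"x": -30,"y": -50,"z": 75,"yaw": 0},
    {"x": -60,"y": -50,"z": 95,"yaw": 0},
    {"x": -90,"y": -55,"z": 100,"yaw": -5},
    {"x": -115,"y": -60,"z": 100,"yaw": -15},
    {"x": -125,"y": -66,"z": 100,"yaw": -25},
    {"x": -126,"y": -68,"z": 100,"yaw": -35}
  ]
}}

```text
time: 17.4
ee_pos: [0.4958, -0.1338, 0.1468]
tcp_rot: [-179.8, 0.2, -120.0]
wrist_force: [-0.2, -0.2, -1.5]
opening: 0.0471
```

```bash
python3 - <<'E'
from h import *
im,d=snap("side","side12");cv2.imwrite("pics/side12z.png",cv2.resize(im[140:330,220:440],None,fx=3,fy=3)[:,:,::-1])
o=get_obs();print(o["ee_pos"],o["opening"],o["tcp_rot"])
E
```

```text
[ 0.49604894 -0.13387204  0.14670074] 0.04703253662728753 [-179.82839573    0.24758081 -120.47066942]
```

View pics/side12z.png

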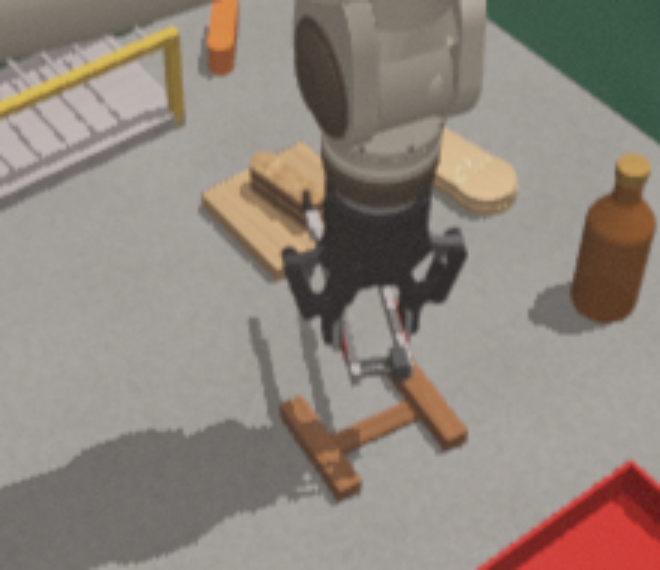

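Emit:
{"name": "servo_tool", "arguments": {
  "steps": [
    {"x": 0,"y": 0,"z": 0,"yaw": -10},
    {"x": 0,"y": 0,"z": 0,"yaw": -20},
    {"x": 0,"y": 0,"z": 0,"yaw": -30},
    {"x": 0,"y": 0,"z": 0,"yaw": -40},
    {"x": 0,"y": 0,"z": 0,"yaw": -50},
    {"x": 0,"y": 0,"z": 0,"yaw": -60},
    {"x": 0,"y": 0,"z": 0,"yaw": -68.5},
    {"x": 0,"y": 0,"z": -20,"yaw": -68.5},
    {"x": 0,"y": 0,"z": -45,"yaw": -68.5},
    {"x": 0,"y": 0,"z": -70,"yaw": -68.5},
    {"x": 0,"y": 0,"z": -80,"yaw": -68.5},
    {"x": 0,"y": 0,"z": -80,"yaw": -68.5}
  ]
}}

```text
time: 18.95
ee_pos: [0.496, -0.1339, 0.0669]
tcp_rot: [-179.8, 0.2, 171.1]
wrist_force: [-0.2, -0.3, -1.3]
opening: 0.0469
```

```bash
python3 - <<'E'
from h import *
im,d=snap("side","side13");cv2.imwrite("pics/side13z.png",cv2.resize(im[180:330,280:430],None,fx=4,fy=4)[:,:,::-1])
o=get_obs();print(o["ee_pos"],o["opening"],o["tcp_rot"])
E
```

```text
[ 0.49636459 -0.13396505  0.06757969] 0.046819584252546294 [-179.82755822    0.28851781  171.08037032]
```

View pics/side13z.png

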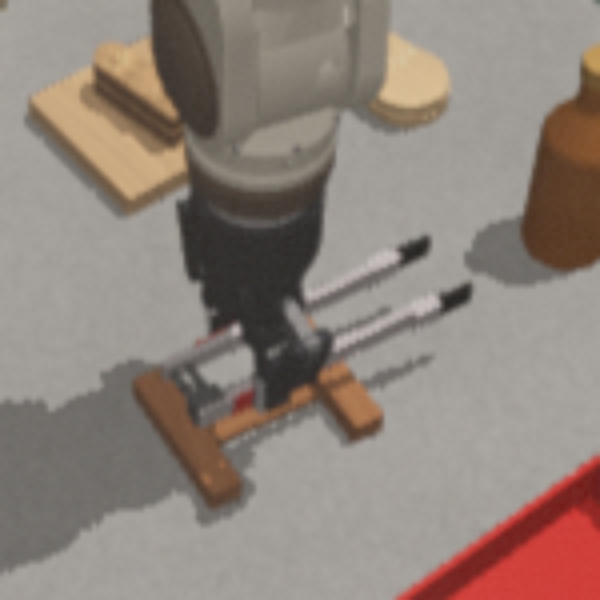

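Emit:
{"name": "servo_tool", "arguments": {
  "steps": [
    {"x": -0.5,"y": 0,"z": -10,"yaw": 0},
    {"x": -0.5,"y": 0,"z": -20,"yaw": 0},
    {"x": -0.5,"y": 0,"z": -26,"yaw": 0},
    {"x": -0.5,"y": 0,"z": -29,"yaw": 0},
    {"x": -0.5,"y": 0,"z": -30,"yaw": 0},
    {"x": -0.5,"y": 0,"z": -30,"yaw": 0}
  ]
}}

```text
time: 19.75
ee_pos: [0.496, -0.134, 0.0378]
tcp_rot: [-179.8, 0.3, 171.1]
wrist_force: [0.4, -0.1, -1.5]
opening: 0.0472
```

Emit:
{"name": "servo_tool", "arguments": {
  "steps": [
    {"x": 0,"y": 0,"z": -1,"yaw": 0},
    {"x": 0,"y": 0,"z": -2,"yaw": 0},
    {"x": 0,"y": 0,"z": -2,"yaw": 0},
    {"x": 0,"y": 0,"z": -2,"yaw": 0}
  ]
}}

```text
time: 20.25
ee_pos: [0.496, -0.134, 0.0358]
tcp_rot: [-179.8, 0.3, 171.1]
wrist_force: [0.7, -0.1, -1.5]
opening: 0.047
```

Emit:
{"name": "servo_tool", "arguments": {
  "steps": [
    {"x": 0,"y": 0,"z": -1,"yaw": 0},
    {"x": 0,"y": 0,"z": -1.5,"yaw": 0},
    {"x": 0,"y": 0,"z": -1.5,"yaw": 0}
  ]
}}

```text
time: 20.62
ee_pos: [0.4961, -0.134, 0.0354]
tcp_rot: [-179.8, 0.4, 171.1]
wrist_force: [-4.8, 1.1, 10.3]
opening: 0.0472
```

Emit:
{"name": "servo_tool", "arguments": {
  "steps": [
    {"x": 0,"y": 0,"z": 0.5,"yaw": 0},
    {"x": 0,"y": 0,"z": 0.5,"yaw": 0},
    {"x": 0,"y": 0,"z": 0.5,"yaw": 0},
    {"x": 0,"y": 0,"z": 0.5,"yaw": 0},
    {"x": 0,"y": 0,"z": 0.5,"yaw": 0}
  ],
  "grip": 80
}}

```text
time: 21.25
ee_pos: [0.4961, -0.134, 0.0358]
tcp_rot: [-179.8, 0.3, 171.1]
wrist_force: [-0.2, 0.4, 0.2]
opening: 0.08
```

Emit:
{"name": "servo_tool", "arguments": {
  "steps": [
    {"x": 0,"y": 0,"z": 20,"yaw": 0},
    {"x": 0,"y": 0,"z": 60,"yaw": 0},
    {"x": 0,"y": 0,"z": 110,"yaw": 0},
    {"x": -30,"y": 50,"z": 150,"yaw": 0},
    {"x": -60,"y": 100,"z": 150,"yaw": 0},
    {"x": -60,"y": 150,"z": 150,"yaw": 0},
    {"x": -60,"y": 150,"z": 150,"yaw": 0}
  ]
}}

```text
time: 22.12
ee_pos: [0.4358, 0.0186, 0.1863]
tcp_rot: [-179.9, 0.4, 171.3]
wrist_force: [0.5, -0.5, 0.7]
opening: 0.08
```

```bash
python3 - <<'E'
from h import *
for n,b in dict(top=(230,430,140,290),side=(260,410,140,300)).items():
    im,d=snap(n,n+"14");u0,u1,v0,v1=b
    cv2.imwrite(f"pics/{n}14z.png",cv2.resize(im[v0:v1,u0:u1],None,fx=3.7,fy=3.7,interpolation=cv2.INTER_CUBIC)[:,:,::-1])
    W=cloud(n,d).reshape(-1,3)
    k=(W[:,2]>.030)&(W[:,2]<.045)&(W[:,0]>.43)&(W[:,0]<.68)&(W[:,1]>-.2)&(W[:,1]<-.06);print(n,"tongs",k.sum(),cv2.minAreaRect(W[k][:,:2].astype(np.float32)))
    k=(W[:,2]>.046)&(W[:,2]<.062)&(W[:,0]>.55)&(W[:,0]<.66)&(W[:,1]>.04)&(W[:,1]<.17);print(n,"block",k.sum(),np.median(W[k,2]),cv2.minAreaRect(W[k][:,:2].astype(np.float32)))
o=get_obs();print(o["ee_pos"],o["opening"],o["tcp_rot"])
E
```

```text
top tongs 588 ((0.5478837490081787, -0.13930180668830872), (0.060161199420690536, 0.19859904050827026), 81.06136322021484)
top block 0 nan ((0.0, 0.0), (0.0, 0.0), 0.0)
side tongs 448 ((0.544177770614624, -0.14254161715507507), (0.060680679976940155, 0.19895677268505096), 81.60103607177734)
side block 229 0.050537760628089415 ((0.6006357073783875, 0.100324846804142), (0.03157416731119156, 0.08528995513916016), 7.613361358642578)
[0.43608855 0.01632845 0.18590503] 0.08017847443990156 [-179.81397785    0.3582797   171.18389923]
  return _methods._mean(a, axis=axis, dtype=dtype,
  ret = ret.dtype.type(ret / rcount)
```

View pics/side14z.png

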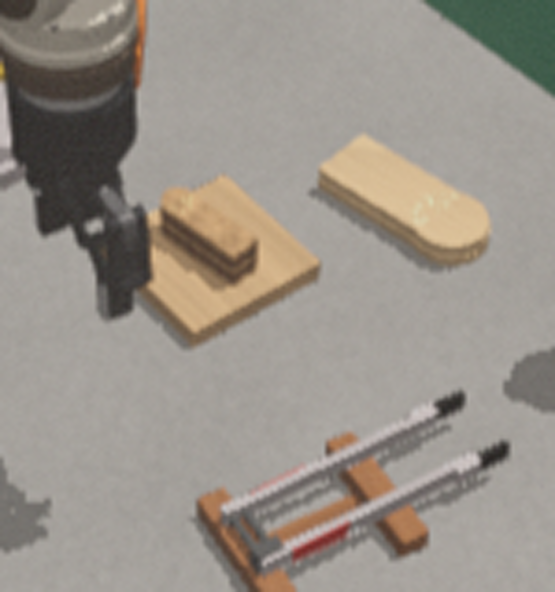

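View pics/top14z.png

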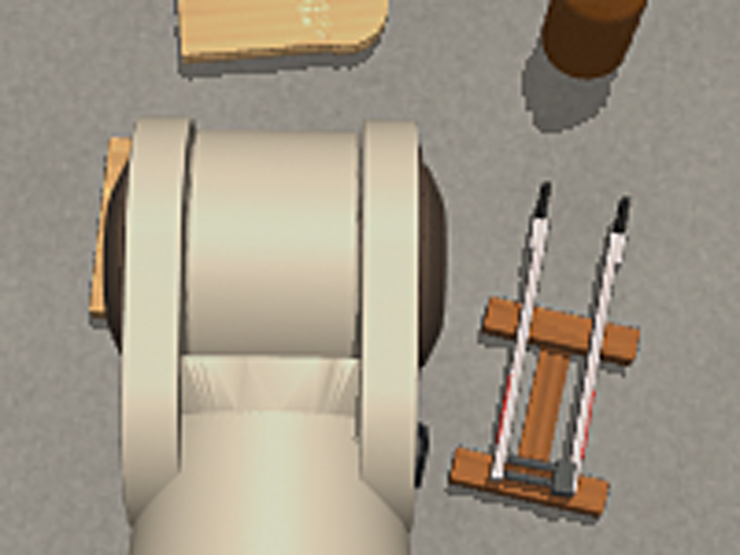

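```bash
python3 - <<'E'
from h import *
z=np.load("pics/top11.npz");W=cloud("top",z["d"]);hsv=cv2.cvtColor(z["im"],cv2.COLOR_RGB2HSV)
k=(W[...,2]>.051)&(W[...,2]<.06)&(hsv[...,1]>60)&(W[...,0]>.55)&(W[...,0]<.66)&(W[...,1]>.04)&(W[...,1]<.17)
q=W[k];print(len(q),cv2.minAreaRect(q[:,:2].astype(np.float32)))
E
```

```text
340 ((0.6028880476951599, 0.10295052826404572), (0.027303123846650124, 0.08278831839561462), 6.263537883758545)
```

Emit:
{"name": "servo_tool", "arguments": {
  "steps": [
    {"x": 25,"y": 12,"z": 0,"yaw": -10},
    {"x": 50,"y": 25,"z": 0,"yaw": -20},
    {"x": 75,"y": 38,"z": 0,"yaw": -30},
    {"x": 100,"y": 51,"z": 0,"yaw": -40},
    {"x": 125,"y": 64,"z": 0,"yaw": -50},
    {"x": 150,"y": 77,"z": 0,"yaw": -60},
    {"x": 167,"y": 86,"z": 0,"yaw": -70},
    {"x": 167,"y": 86,"z": 0,"yaw": -75},
    {"x": 167,"y": 86,"z": -30,"yaw": -75},
    {"x": 167,"y": 86,"z": -60,"yaw": -75},
    {"x": 167,"y": 86,"z": -70,"yaw": -75},
    {"x": 167,"y": 86,"z": -70,"yaw": -75}
  ]
}}

```text
time: 23.72
ee_pos: [0.6031, 0.1014, 0.1156]
tcp_rot: [-179.8, 0.4, 96.1]
wrist_force: [-0.4, 0.9, 0.5]
opening: 0.0798
```

```bash
python3 - <<'E'
from h import *
im,d=snap("side","side15");cv2.imwrite("pics/side15z.png",cv2.resize(im[100:250,240:390],None,fx=4,fy=4)[:,:,::-1])
o=get_obs();print(o["ee_pos"],o["opening"],o["tcp_rot"])
E
```

```text
[0.60348315 0.10169133 0.11658625] 0.08004830306566221 [-179.83949752    0.35689379   96.13575222]
```

View pics/side15z.png

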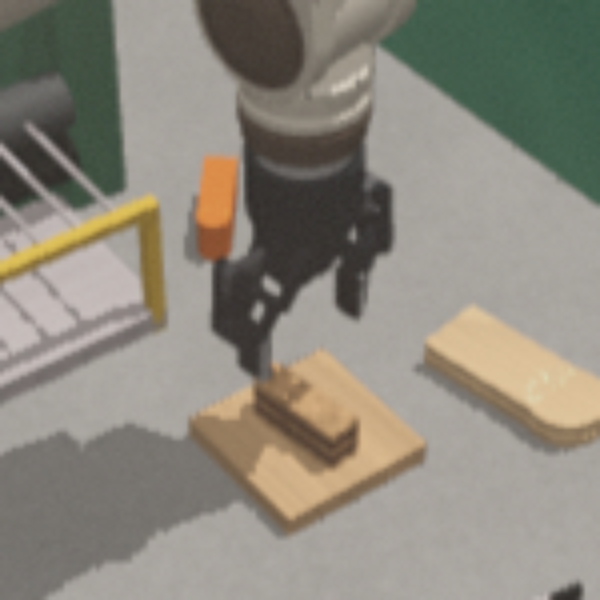

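Emit:
{"name": "servo_tool", "arguments": {
  "steps": [
    {"x": 0,"y": 1,"z": -25,"yaw": 0},
    {"x": 0,"y": 1,"z": -48,"yaw": 0},
    {"x": 0,"y": 1,"z": -63,"yaw": 0},
    {"x": 0,"y": 1,"z": -69,"yaw": 0},
    {"x": 0,"y": 1,"z": -69,"yaw": 0},
    {"x": 0,"y": 1,"z": -69,"yaw": 0}
  ]
}}

```text
time: 24.52
ee_pos: [0.604, 0.1028, 0.0486]
tcp_rot: [-179.9, 0.4, 96.1]
wrist_force: [-0.7, -0.2, 0.3]
opening: 0.08
```

Emit:
{"name": "servo_tool", "arguments": {
  "steps": [
    {"x": 0,"y": 0,"z": 0,"yaw": 0},
    {"x": 0,"y": 0,"z": 0,"yaw": 0},
    {"x": 0,"y": 0,"z": 0,"yaw": 0},
    {"x": 0,"y": 0,"z": 0,"yaw": 0},
    {"x": 0,"y": 0,"z": 0,"yaw": 0},
    {"x": 0,"y": 0,"z": 0,"yaw": 0},
    {"x": 0,"y": 0,"z": 0,"yaw": 0}
  ],
  "grip": 15,
  "grip_force": 40
}}

```text
time: 25.4
ee_pos: [0.6042, 0.1029, 0.0489]
tcp_rot: [-179.9, 0.3, 96.1]
wrist_force: [-1.2, 0.4, 4.4]
opening: 0.0255
```

Emit:
{"name": "servo_tool", "arguments": {
  "steps": [
    {"x": 0,"y": 0,"z": 5,"yaw": 0},
    {"x": 0,"y": 0,"z": 20,"yaw": 0},
    {"x": 0,"y": 0,"z": 45,"yaw": 0},
    {"x": 0,"y": 0,"z": 70,"yaw": 0},
    {"x": 0,"y": 0,"z": 80,"yaw": 0},
    {"x": 0,"y": 0,"z": 80,"yaw": 0}
  ]
}}

```text
time: 26.15
ee_pos: [0.6045, 0.1029, 0.1296]
tcp_rot: [180.0, 0.3, 96.1]
wrist_force: [-0.3, 1.0, -0.2]
opening: 0.0251
```

```bash
python3 - <<'E'
from h import *
im,d=snap("side","side16");cv2.imwrite("pics/side16z.png",cv2.resize(im[100:250,240:390],None,fx=4,fy=4)[:,:,::-1])
o=get_obs();print(o["ee_pos"],o["opening"],o["tcp_rot"])
E
```

```text
[0.60407004 0.10279865 0.12854373] 0.02543052518588973 [-179.92919295    0.35343691   96.13787169]
```

View pics/side16z.png

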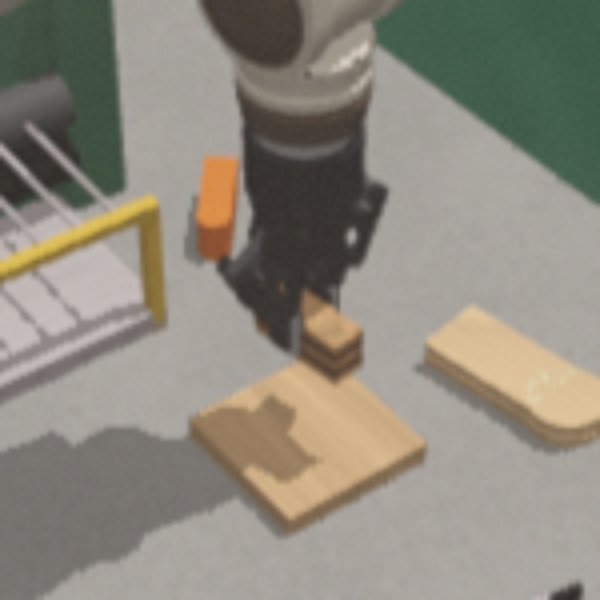

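Emit:
{"name": "servo_tool", "arguments": {
  "steps": [
    {"x": -5,"y": -20,"z": 5,"yaw": 0},
    {"x": -12,"y": -60,"z": 10,"yaw": 0},
    {"x": -20,"y": -105,"z": 10,"yaw": 0},
    {"x": -28,"y": -155,"z": 10,"yaw": 0},
    {"x": -36,"y": -205,"z": 10,"yaw": 0},
    {"x": -44,"y": -255,"z": 10,"yaw": 0},
    {"x": -52,"y": -305,"z": 10,"yaw": 0},
    {"x": -60,"y": -355,"z": 10,"yaw": 0},
    {"x": -68,"y": -400,"z": 10,"yaw": 0},
    {"x": -75,"y": -440,"z": 10,"yaw": 0},
    {"x": -79,"y": -468,"z": 10,"yaw": 0},
    {"x": -80,"y": -483,"z": 10,"yaw": 0}
  ]
}}

```text
time: 27.7
ee_pos: [0.5226, -0.382, 0.1378]
tcp_rot: [-179.9, 0.3, 96.0]
wrist_force: [-0.4, 0.1, -1.4]
opening: 0.0252
```

Emit:
{"name": "servo_tool", "arguments": {
  "steps": [
    {"x": 0,"y": 0,"z": -20,"yaw": -3},
    {"x": 0,"y": 0,"z": -45,"yaw": -6},
    {"x": 0,"y": 0,"z": -70,"yaw": -6},
    {"x": 0,"y": 0,"z": -85,"yaw": -6},
    {"x": 0,"y": 0,"z": -90,"yaw": -6},
    {"x": 0,"y": 0,"z": -90,"yaw": -6}
  ]
}}

```text
time: 28.45
ee_pos: [0.5227, -0.382, 0.0482]
tcp_rot: [-179.9, 0.3, 90.0]
wrist_force: [-0.1, 0.2, -1.3]
opening: 0.0256
```

```bash
python3 - <<'E'
from h import *
im,d=snap("side","side17");cv2.imwrite("pics/side17z.png",cv2.resize(im[240:400,340:500],None,fx=4,fy=3.7)[:,:,::-1])
o=get_obs();print(o["ee_pos"],o["opening"],o["tcp_rot"],o["wrist_force"])
E
```

```text
[ 0.52291431 -0.38209006  0.0486442 ] 0.025758337191971313 [-179.91023153    0.33771158   90.03294199] [-0.33763521 -0.66937113  0.08512223]
```

View pics/side17z.png

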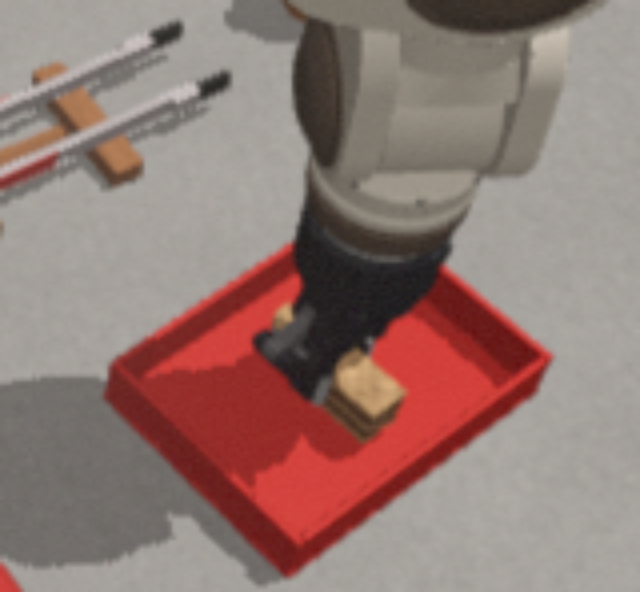

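Emit:
{"name": "servo_tool", "arguments": {
  "steps": [
    {"x": 0,"y": 0,"z": -5,"yaw": 0},
    {"x": 0,"y": 0,"z": -9,"yaw": 0},
    {"x": 0,"y": 0,"z": -12,"yaw": 0},
    {"x": 0,"y": 0,"z": -13,"yaw": 0},
    {"x": 0,"y": 0,"z": -13.5,"yaw": 0},
    {"x": 0,"y": 0,"z": -13.5,"yaw": 0}
  ]
}}

```text
time: 29.25
ee_pos: [0.5229, -0.3822, 0.0352]
tcp_rot: [-179.9, 0.3, 90.0]
wrist_force: [-0.1, 0.6, -0.0]
opening: 0.0256
```

Emit:
{"name": "servo_tool", "arguments": {
  "steps": [
    {"x": 0,"y": 0,"z": -0.5,"yaw": 0},
    {"x": 0,"y": 0,"z": -1,"yaw": 0},
    {"x": 0,"y": 0,"z": -1,"yaw": 0}
  ]
}}

```text
time: 29.62
ee_pos: [0.5229, -0.3821, 0.0342]
tcp_rot: [-179.9, 0.3, 90.0]
wrist_force: [-0.7, 0.8, -0.5]
opening: 0.0254
```

Emit:
{"name": "servo_tool", "arguments": {
  "steps": [
    {"x": 0,"y": 0,"z": -0.5,"yaw": 0},
    {"x": 0,"y": 0,"z": -1,"yaw": 0},
    {"x": 0,"y": 0,"z": -1,"yaw": 0}
  ]
}}

```text
time: 30.0
ee_pos: [0.523, -0.3822, 0.0339]
tcp_rot: [-179.9, 0.4, 90.0]
wrist_force: [-1.9, 1.4, 5.3]
opening: 0.0258
```

Contact. Release gently and withdraw upward.

Emit:
{"name": "servo_tool", "arguments": {
  "steps": [
    {"x": 0,"y": 0,"z": 0,"yaw": 0},
    {"x": 0,"y": 0,"z": 0,"yaw": 0},
    {"x": 0,"y": 0,"z": 0,"yaw": 0},
    {"x": 0,"y": 0,"z": 0,"yaw": 0},
    {"x": 0,"y": 0,"z": 0,"yaw": 0}
  ],
  "grip": 60
}}

```text
time: 30.62
ee_pos: [0.523, -0.3821, 0.0338]
tcp_rot: [-179.9, 0.4, 90.0]
wrist_force: [0.2, -0.4, -0.2]
opening: 0.0601
```

Emit:
{"name": "servo_tool", "arguments": {
  "steps": [
    {"x": 0,"y": 0,"z": 15,"yaw": 0},
    {"x": 0,"y": 0,"z": 50,"yaw": 0},
    {"x": 0,"y": 0,"z": 100,"yaw": 0},
    {"x": 0,"y": 0,"z": 150,"yaw": 0},
    {"x": -50,"y": 0,"z": 180,"yaw": 0},
    {"x": -100,"y": 20,"z": 180,"yaw": 0},
    {"x": -150,"y": 40,"z": 180,"yaw": 0},
    {"x": -180,"y": 60,"z": 180,"yaw": 0},
    {"x": -180,"y": 60,"z": 180,"yaw": 0}
  ]
}}

```text
time: 31.75
ee_pos: [0.3416, -0.3214, 0.2159]
tcp_rot: [180.0, 0.5, 90.0]
wrist_force: [0.8, -0.9, 0.0]
opening: 0.0603
```

```bash
python3 - <<'E'
from h import *
for n in("top","side"):
    im,d=snap(n,n+"18");W=cloud(n,d).reshape(-1,3);S=cv2.cvtColor(im,cv2.COLOR_RGB2HSV).reshape(-1,3)
    k=(W[:,2]>.032)&(W[:,2]<.046)&(W[:,0]>.44)&(W[:,0]<.6)&(W[:,1]>-.44)&(W[:,1]<-.32)&(S[:,0]>8)&(S[:,0]<25);q=W[k]
    if len(q)>20: print(n,len(q),np.percentile(q[:,2],[10,50,90]),cv2.minAreaRect(q[:,:2].astype(np.float32)))
o=get_obs();print(o["time"],o["ee_pos"],o["opening"])
E
```

```text
top 389 [0.03535759 0.03885431 0.04211308] ((0.5233108401298523, -0.3811866044998169), (0.0850796326994896, 0.02719731815159321), 89.57813262939453)
side 409 [0.03363856 0.03612885 0.03893041] ((0.5204610824584961, -0.3830954432487488), (0.08378881961107254, 0.029420802369713783), 89.75080108642578)
31.85 [ 0.34324648 -0.32241881  0.21508116] 0.06020952766989116
```

View pics/side18.png

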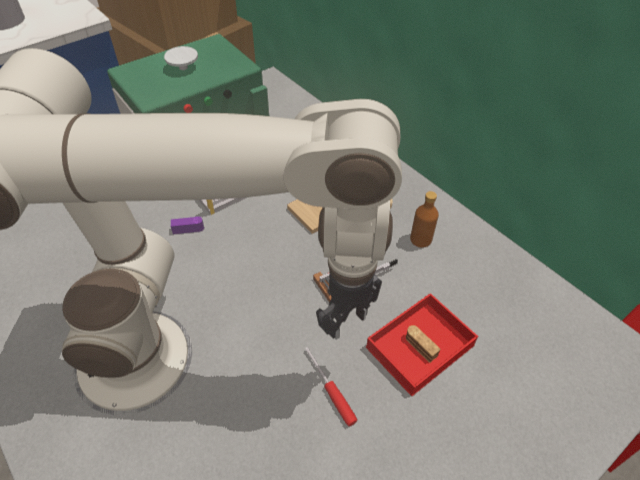

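View pics/top18.png

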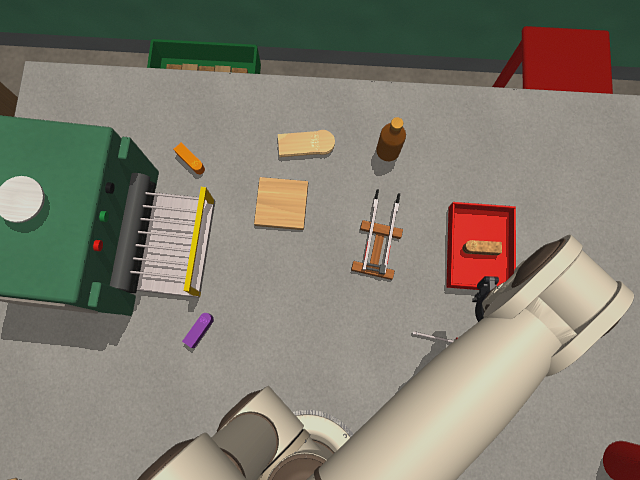

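The top view shows the block flat in the tray at (484,247), the tongs on their rest at (380,235), the board empty, and the bottle, insoles and screwdriver where they were.

```bash
python3 -c "
from workcell import job_done
print(job_done())"
```

```text
the job is handed in; nothing more can be done
None
```

The job is handed in: the heel block lies flat on the red tray's floor, and the tongs are back on their rest. I drew the block out from under the guard with the tongs and set it flat on the board. I then laid the tongs back, took the block in the fingers and placed it in the tray. It took about 32 s of the 72 s allowed, and the highest wrist force I read was about 12 N.

- **Block:** in the last pictures its top is at about 0.039 m (top view), as expected for lying on the tray floor, and within a few mm of the tray's centre.
- **Tongs:** they lie within about 2–3 mm and 1.5° of where they lay at first.
- **Bystanders:** the bottle and insoles look unmoved. The arm hides most of the screwdriver in the last top view; the side view shows it in place.

Two readings disagreed:
- **Cameras:** the two cameras differ by about 2–5 mm throughout. I mostly relied on the top view.
- **Grip on the block:** the fingers read about 30.6 mm with the tongs on the block, where 34 mm was expected. The block held firm and level all the same.

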